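# Put the toys' cells on charge in the child-locked charger

### The arm

A 6-joint arm with a two-finger parallel gripper is mounted at the origin on the work surface. World frame = base frame: x ahead of the robot, y to its left, z up, the work surface at z = 0. Lengths are in mm, angles in rad, forces in N, time in s.
With the tool pointing down it reaches from about 300 to 775 mm from the base axis. Payload 14.6 kg.
Tool frame: the origin (TCP) lies midway between the tips of the shut fingers; the grasp point (between the pads) lies manip.tcp_to_grasp behind it (manip.tcp_to_grasp is the distance from the TCP to the grasp point, in mm); x points along the fingers, z is the direction in which the jaws open and shut, and the axes are right-handed (so a half turn about x gives the same grasp; the last joint's range is limited). The gripper opens to 94 mm and grips with 3 to 60 N. Pads are 16 mm wide; open, the fingers measure 119 mm over their backs; the gripper's body (75 mm by 177 mm) begins 78 mm behind the grasp point.
Start: joints at [1.156, 0.3, 1.521, -0, 1.321, -0.067], TCP at [187.454, 517.059, 205.446] pointing down, gripper open.
Joint ranges: [-3.03, 3.03], [-0.79, 2.21], [0.23, 2.52], [-1.04, 4.18], [0, 3.07], [-2.55, 2.55]. Speed limits (rad/s): [2.22, 2.22, 2.57, 3.14, 3.14, 3.14].

### API

Orientations are given as [roll, pitch, yaw] about the fixed x, y, z axes, in that order (R = Rz(yaw) Ry(pitch) Rx(roll)).
In Python, from cell import manip gives the robot as it stands.
- The arm moves only by the shell command python3 -m jog 'ROWS' [FORCE]. ROWS is JSON, a list of rows, each an object of numbers: "grip": the opening, from 0 (shut) to 1 (fully open); "tx", "ty", "tz": the shift along the tool's x, y, z in units of 40 mm (1.0 is 40 mm); "turn": the turn about the tool's x in units of 6 degrees (1.0 is 6 degrees). In form: [{"grip": .., "tx": .., "ty": .., "tz": .., "turn": ..}, ...]. A call has 1 to 12 rows; each row is the pose to reach, as a shift and turn from the pose commanded when the call began, along the tool's axes at that moment; what a row does not reach only later rows make up. A row lasts 1/12 s, in which the tool goes at most 41.7 mm and 7.16 degrees, less where a joint would pass 70% of its speed; a pose out of reach is approached as far as the arm can. A call with a gripper value outside its range is refused whole. The fingers move at their own pace and stop on an object; FORCE is the grip in N (left out, the last holds). Time passes only in rows, so rows that repeat a pose let the fingers close. It gives the time, the measured TCP pose, the force and the opening at its end, in the units of the state.
- manip.read_state(): the state, without advancing time (a new reading comes with each control period).
- manip.camera(name): name is "side" or "top" or "wrist"; returns a dict with "image" (480x640x3 uint8, red, green, blue), "fx", "fy", "cx", "cy" (pixels), "eye" and "attitude" of the camera in the world. Camera axes: x right, y up, looking along -z (the intrinsics and any distortion apply to the point x, -y, -z); pixel columns grow to the right and rows downward; lengths in mm; the calibration is good to about 2 mm. A picture is of the moment at which its call begins. There is no depth.
- manip.sign_off(): hands the job in, once; it reports no verdict.
The state is a dict: "clock": time; "joints": joint angles; "qd": joint speeds; "effort": joint torques, N m; "eef_pos": TCP position; "eef_rot": TCP orientation; "wrist_force": force on the tool from outside, world axes, zero at the start; "moment": the same for the moment, N m; "finger_gap": finger opening in mm.
Only numpy, scipy, OpenCV 4.12 (cv2) and the standard library are available. Lean on these libraries where they do the work, as an engineer would, in place of code of your own. Each camera call takes 0.05 s, during which the arm holds its last target. There are 200 camera calls.

### The job

Put every cell from the caddy on charge: with the slot key turn the charger's slotted lock a quarter turn open, lift the cover off and set it aside, drop each cell end-down into a well of its own, then lay the cover back flat in its frame and turn the lock shut again with the key. Once it is locked, start the charger by pushing its spring toggle over towards the cover, holding it there for a good second and letting it spring back. Finish with the key standing in its stand, and leave the other things on the tray and bench where they are.

Things in the scene. Friction and masses are not known exactly. Their poses are not given: they have to be found in the camera images.
- charger: white cell charger fixed on the bench, 80 x 228 x 56 mm (x, y, z), origin at the centre of its underside, z up, yaw within 20 degrees. In its frame: flat deck at z = 56 mm; four wells in a row in the middle; steel lock at y = +85 mm, black toggle at y = -90 mm. The bench on its far side from the robot, out to 0.72 m from the robot, is clear for setting the cover down
- well1 (a point): centre of the mouth of a charger well, at deck height, on the charger's centre line (its y = -45 mm); round, 20 mm across, 51 mm deep. Any cell may go in any well
- well2 (a point): centre of the mouth of a charger well, at deck height, on the charger's centre line (its y = -15 mm); round, 20 mm across, 51 mm deep. Any cell may go in any well
- well3 (a point): centre of the mouth of a charger well, at deck height, on the charger's centre line (its y = 15 mm); round, 20 mm across, 51 mm deep. Any cell may go in any well
- well4 (a point): centre of the mouth of a charger well, at deck height, on the charger's centre line (its y = 45 mm); round, 20 mm across, 51 mm deep. Any cell may go in any well
- cover_seat (a point): centre of the cover's seat on the deck (56 mm above the bench), axes as the charger's. A frame 5 mm high and 4 mm wide round it, 72 mm (x) by 124 mm (y) inside, locates the cover with 2.5 mm play all round
- lock (a joint): steel slotted quarter-turn lock: boss 36 mm across, 19 mm high on the deck, with a wing 14 mm wide reaching 38 mm from the axis. 0 = locked (wing towards the charger's -y, 1.5 mm above the cover's edge: it cannot be lifted); 1.571 = open (a quarter turn anticlockwise from above, wing towards +x). Stops at both ends; friction of 0.08 N m holds it where left
- slot (a point): middle of the lock's slot at its mouth (top of the boss, 75 mm above the bench), turning with the lock; the slot runs along this frame's own y (along the wing), is 6.5 mm wide, 10 mm deep and open at both ends
- cover_grip (a point): loose grey cover, a plate 67 x 119 x 6 mm (about 90 g) with a handle bar on top; this point is the middle of the bar, 18 mm above the plate's underside. The bar is 12 mm thick in x, 44 mm long in y, its top 30 mm above the underside. In place the plate lies on the deck inside the frame, this point 74 mm above the bench, axes as the charger's or half a turn round
- key_mid (a point): slot key, 66 mm tall (60 g), standing blade down in its stand; this point is half-way up, 33 mm above the blade's tip, z up. The lower 22 mm is a steel blade 22 mm wide in x, 3 mm thick in y (2 mm over the last 5 mm); the upper 44 mm is a black paddle handle 34 mm wide in x, 14 mm thick in y. With the blade on the slot's floor the point is 23 mm above the slot's mouth
- stand: the key's loose cast stand, 70 x 56 x 32 mm (450 g), origin at the centre of its underside. A pocket in its top, 30 mm (x) by 10 mm (y) and 26 mm deep, takes the blade; the handle's shoulder rests on the top, the key's mid-point then 43 mm above the bench
- caddy: white cell caddy, loose on the tray, 48 x 138 x 28 mm (350 g), origin at the centre of its underside; four square pockets 17 mm wide and 22 mm deep in a row at its y = -45, -15, 15, 45 mm; two to four of them hold a cell, which may lean by up to about 7 degrees
- cell1_mid (a point): loose AA cell, 14.5 mm across, 50 mm long (28 g), standing in a caddy pocket, its top 56 mm above the tray, which is level with the bench; this point is its centre, z along its length; None if this cell is absent. Fully down in a well its centre is 30 mm above the bench, its top 1 mm below the deck
- cell2_mid (a point): loose AA cell, 14.5 mm across, 50 mm long (28 g), standing in a caddy pocket, its top 56 mm above the tray, which is level with the bench; this point is its centre, z along its length; None if this cell is absent. Fully down in a well its centre is 30 mm above the bench, its top 1 mm below the deck
- cell3_mid (a point): loose AA cell, 14.5 mm across, 50 mm long (28 g), standing in a caddy pocket, its top 56 mm above the tray, which is level with the bench; this point is its centre, z along its length; None if this cell is absent. Fully down in a well its centre is 30 mm above the bench, its top 1 mm below the deck
- cell4_mid (a point): loose AA cell, 14.5 mm across, 50 mm long (28 g), standing in a caddy pocket, its top 56 mm above the tray, which is level with the bench; this point is its centre, z along its length; None if this cell is absent. Fully down in a well its centre is 30 mm above the bench, its top 1 mm below the deck
- toggle (a joint): the charger's black spring toggle, a paddle 14 mm (x) by 8 mm (y) standing on the deck, its pivot at deck height; 0 = upright, where its spring returns it; positive = leaning to the charger's +y, towards the cover (start); stop at 0.45 rad, where it takes about 4 N at the tip
- toggle_tip (a point): top of the toggle, 34 mm above its pivot (90 mm above the bench when upright), moving with it
- cup_mid (a point): aluminium cup on the tray, 64 mm across and 72 mm tall, the point half-way up; not to be disturbed
- teether_mid (a point): ring of three silicone teething keys lying on the tray, about 110 mm long and 10 mm high; not to be disturbed
- bottle_mid (a point): feeding bottle standing on the bench, 58 mm across and 150 mm tall, the point half-way up; not to be disturbed
- jar_mid (a point): small jar standing on the bench, 56 mm across and 60 mm tall, the point half-way up; not to be disturbed

How it is judged (in metres and radians):
On the way, in this order (a step that is already met when the one before it is completed fails the run):
1. the lock has been turned open with the key's blade in its slot (value of joint lock above 1.35 rad and horizontal distance between key_mid and slot below 0.012 m and z of key_mid in the frame of slot below 0.031 m), for 0.1 s.
2. the cover is off the charger (horizontal distance between cover_grip and charger above 0.07 m), for 0.2 s.
3. every cell stands in a well (z of cell1_mid in the frame of charger between 0.02 and 0.036 m and x of cell1_mid in the frame of charger between -0.012 and 0.012 m and y of cell1_mid in the frame of charger between -0.06 and 0.06 m and angle between each of cell1_mid, cell2_mid, cell3_mid, cell4_mid's own z axis and vertical below 0.25 rad and z of cell2_mid in the frame of charger between 0.02 and 0.036 m and x of cell2_mid in the frame of charger between -0.012 and 0.012 m and y of cell2_mid in the frame of charger between -0.06 and 0.06 m and z of cell3_mid in the frame of charger between 0.02 and 0.036 m and x of cell3_mid in the frame of charger between -0.012 and 0.012 m and y of cell3_mid in the frame of charger between -0.06 and 0.06 m and z of cell4_mid in the frame of charger between 0.02 and 0.036 m and x of cell4_mid in the frame of charger between -0.012 and 0.012 m and y of cell4_mid in the frame of charger between -0.06 and 0.06 m), for 0.2 s.
4. the cover lies flat in its frame again (x of cover_grip in the frame of charger between -0.006 and 0.006 m and y of cover_grip in the frame of charger between -0.006 and 0.006 m and z of cover_grip in the frame of charger between 0.071 and 0.0765 m and angle between cover_grip's own z axis and vertical below 0.06 rad), for 0.2 s.
5. the lock has been turned shut with the key's blade in its slot, the cover in place (all of step 4 and value of joint lock below 0.2 rad and horizontal distance between key_mid and slot below 0.012 m and z of key_mid in the frame of slot below 0.031 m), for 0.1 s.
6. the toggle is held over towards the cover for 0.7 s (value of joint toggle above 0.3 rad), for 0.7 s.
At the end, for the whole second after the job is handed in: every cell stands end-down in a well (centre 20 to 36 mm above the bench); the cover lies flat in its frame, within 6 mm of centre; the lock is shut (under 0.2 rad); the key stands blade down in its stand, within 4 mm of fully down; the toggle is upright within 0.1 rad; all released and at rest (all of step 3 and all of step 4 and value of joint lock below 0.2 rad and horizontal distance between key_mid and stand below 0.01 m and z of key_mid in the frame of stand below 0.047 m and angle between key_mid's own z axis and vertical below 0.15 rad and value of joint toggle between -0.1 and 0.1 rad and linear speed of each of key, cover below 0.02 m/s); the robot touches nothing.
It fails at once if the cup, teether, bottle or jar is moved by more than 4 cm (distance of any of cup_mid, teether_mid, bottle_mid, jar_mid from where it was at the start of the episode above 0.04 m).
It fails at once if the toggle is pushed fully over the wrong way, away from the cover (value of joint toggle below -0.3 rad).
Of cell1, cell2, cell3, cell4 only 2 to 4 are there at a start; the rules pass over those that are not, and their reading is None.
At some moment in a run one of caddy, stand may be knocked a few centimetres aside while the robot is not near it.
It also fails if it takes over 210 s, if anything falls off the work surface, if the arm or the gripper's body presses on something with over 40 N, if the wrist force passes 120 N, or if a joint passes its speed limit or range.

## Working session

There is one attempt and no reset: what is moved stays moved. The work goes in short steps, Python scripts to look and compute and a shell command to move; the robot and the scene stay as the last step left them, time stands still between calls to the robot, and variables do not carry over. Pictures are saved under pics/ and viewed, about 12 in all and at most 16, crops included, and the job is handed in when it is done.

```bash
ls; mkdir -p pics; python3 - <<'E'
from cell import manip
import cv2
s=manip.read_state();print(s, manip.tcp_to_grasp)
for n in("top","side","wrist"):
    c=manip.camera(n);cv2.imwrite(f"pics/{n}0.png",c["image"][:,:,::-1]);print(n,{k:v for k,v in c.items() if k!="image"})
E
```

```text
pics
{'clock': 0.0, 'joints': array([ 1.15643383e+00,  3.00536131e-01,  1.52158422e+00, -3.18735045e-05,
        1.32069682e+00, -6.65952396e-02]), 'qd': array([ 0.00127947, -0.00010769,  0.00124456, -0.0006143 ,  0.00138414,
       -0.00061634]), 'effort': array([ 7.47041622e-05, -5.31801081e+01, -3.52738810e+01,  7.07524410e-02,
        2.43816606e-02,  6.87772672e-05]), 'eef_pos': array([187.34091134, 516.82848095, 204.84933201]), 'eef_rot': array([ 3.10020381,  1.56957142, -1.95994452]), 'wrist_force': array([-1.01266581, -0.21660511,  0.23071051]), 'moment': array([-2.89721381e-02, -2.61050766e-02, -6.69580867e-05]), 'finger_gap': 93.87022568236104} 18.8
top {'fx': 476.95125141289486, 'fy': 476.95125141289486, 'cx': 316.15506661096117, 'cy': 242.80696938264816, 'eye': array([ 392.07841379,   32.43892825, 1131.28564188]), 'attitude': array([ 0.12285076, -0.00643257, -1.58765179])}
side {'fx': 489.1557868007434, 'fy': 489.1557868007434, 'cx': 323.5449595449991, 'cy': 242.33611526227554, 'eye': array([ 167.82335511, -636.91737918,  843.69165625]), 'attitude': array([ 0.77891776, -0.01247397, -0.4469575 ])}
wrist {'fx': 373.2291309886953, 'fy': 373.2291309886953, 'cx': 322.4000144571231, 'cy': 242.1270252296411, 'eye': array([110.17929077, 544.77903891, 385.01780724]), 'attitude': array([-0.28297409,  0.00136325,  1.22338234])}
```

View pics/top0.png

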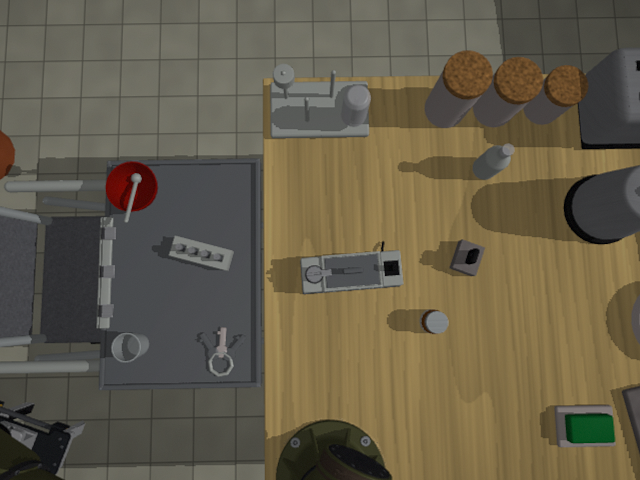

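View pics/side0.png

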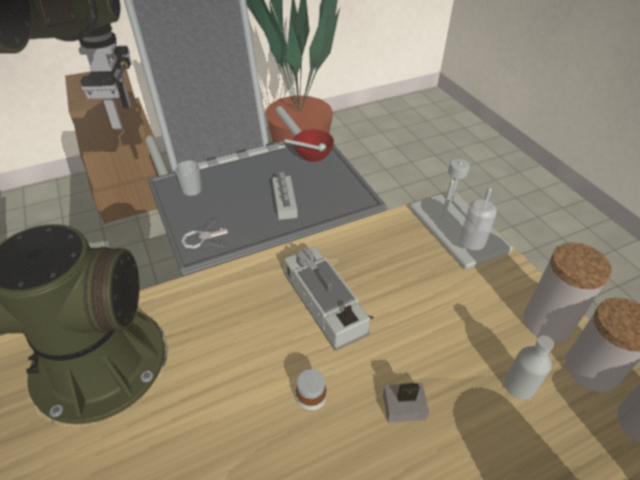

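Charger centre at about (352,272) in the top view with the lock on the left, the stand at (467,257) and the caddy on the tray at (201,252). The cup, teether, jar and bottle are at (130,347), (221,352), (435,322) and (490,165). Next come helpers and enlarged crops.

```bash
cat > h.py <<'E'
from cell import manip
import numpy as np, cv2
from scipy.spatial.transform import Rotation as R
from scipy.optimize import least_squares
def rot(a): return R.from_euler("xyz",a).as_matrix()
def shot(n,name=None):
    c=manip.camera(n)
    np.save(f"pics/{name or n}.npy",c,allow_pickle=True)
    if name: cv2.imwrite(f"pics/{name}.png",c["image"][:,:,::-1])
    return c
def load(name): return np.load(f"pics/{name}.npy",allow_pickle=True).item()
def proj(c,P):
    p=(np.atleast_2d(P)-c["eye"])@rot(c["attitude"])
    return np.c_[c["cx"]+c["fx"]*p[:,0]/-p[:,2], c["cy"]+c["fy"]*p[:,1]/p[:,2]]
def back(c,uv,z):
    uv=np.atleast_2d(uv).astype(float)
    d=np.c_[(uv[:,0]-c["cx"])/c["fx"],-(uv[:,1]-c["cy"])/c["fy"],-np.ones(len(uv))]@rot(c["attitude"]).T
    return c["eye"]+d*((z-c["eye"][2])/d[:,2])[:,None]
def crop(c,u0,v0,u1,v1,k): return cv2.resize(c["image"][v0:v1,u0:u1,::-1],None,fx=k,fy=k,interpolation=cv2.INTER_CUBIC)
def fit(c,model,uv,x0):
    """model: Nx3 points in object frame; x0 = x,y,yaw ; fits the planar pose"""
    f=lambda q:(proj(c,place(q,model))-uv).ravel()
    r=least_squares(f,x0,x_scale=[10,10,.1]);return r.x,np.abs(r.fun).max()
def place(q,m):
    m=np.atleast_2d(m).astype(float);a=q[2];return np.c_[q[0]+m[:,0]*np.cos(a)-m[:,1]*np.sin(a),q[1]+m[:,0]*np.sin(a)+m[:,1]*np.cos(a),m[:,2]]
def go(p,jaw):
    """grasp point target p (world mm), jaw = world angle of the jaw axis (rad, mod pi); prints jog units"""
    s=manip.read_state();M=rot(s["eef_rot"]);x=M[:,0]
    g=s["eef_pos"]-x*manip.tcp_to_grasp
    z=M[:,2];a=np.arctan2(z[1],z[0]);d=(jaw-a+np.pi/2)%np.pi-np.pi/2
    t=M.T@(np.array(p,float)-g)/40
    turn=-np.degrees(d)/6*np.sign(-x[2]) # tool x points down
    print("t=%.1f grasp"%s["clock"],g.round(1),"jaw %.1f"%np.degrees(a),"| tx %.3f ty %.3f tz %.3f turn %.2f"%(*t,turn),"alt turn %.2f"%(turn-np.sign(turn)*30),"F",s["wrist_force"].round(1),"gap %.1f"%s["finger_gap"],"j6 %.2f"%s["joints"][5],"tilt %.4f"%np.arccos(-x[2]))
E
python3 - <<'E'
from h import *
c=shot("top","t1")
for n,uv,z in(("lock",(313,272),75),("toggle",(392,268),90),("charger",(352,272),60),("stand",(467,257),40),("caddy",(201,252),28),("jar",(435,322),60),("bottle",(507,150),150),("cup",(125,345),72),("teether",(221,355),10)):print(n,back(c,uv,z).round())
go([300,0,200],0)
a=crop(c,290,235,420,305,6);b=crop(c,150,225,250,280,4);d=crop(c,440,230,500,285,6)
im=np.zeros((600,800,3),np.uint8);im[:420,:780]=a;im[420:600,:400]=b[20:200];im[420:600,420:780]=d[60:240];cv2.imwrite("pics/m1.png",im)
E
```

```text
lock [[457.  32.  75.]]
toggle [[ 462. -141.   90.]]
charger [[457. -56.  60.]]
stand [[ 488. -323.   40.]]
caddy [[511. 291.  28.]]
jar [[ 343. -238.   60.]]
bottle [[ 706. -386.  150.]]
cup [[306. 443.  72.]]
teether [[274. 246.  10.]]
t=0.2 grasp [187.4 517.  223.9] jaw 70.1 | tx 0.605 ty -7.051 tz -11.190 turn 11.68 alt turn -18.32 F [ 0.5 -0.8 -0.2] gap 93.7 j6 -0.07 tilt 0.0007
```

View pics/m1.png

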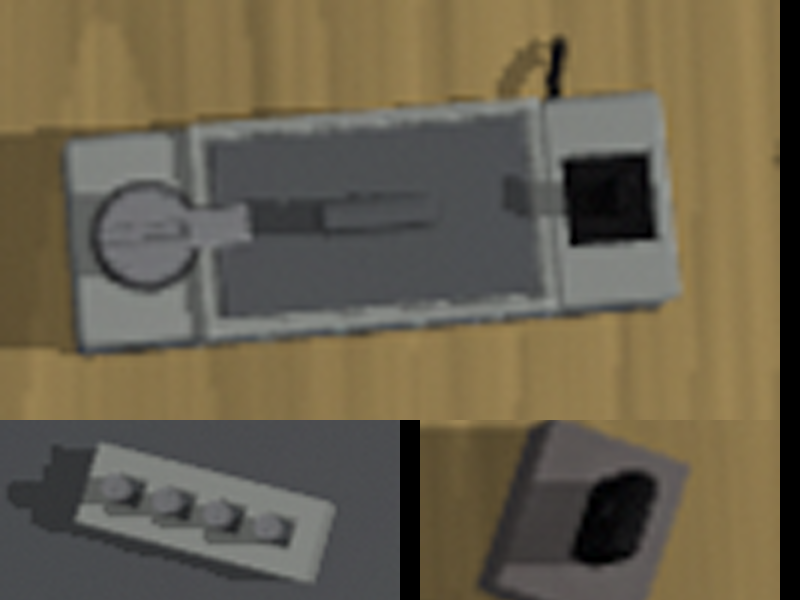

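Four cells in the caddy, the lock's wing pointing right over the cover, and the toggle at the right end. The key's long axis is tilted about -24° from +x. I fit the charger and caddy and then move to look at the stand.

```bash
python3 - <<'E'
from h import *
c=load("t1")
uv=np.array([(67,143),(657,93),(680,300),(82,352)])/6+[290,235]
m=np.array([(40,114,56),(40,-114,56),(-40,-114,56),(-40,114,56)])
q,e=fit(c,m,uv,[457,-56,0]);print("charger",q.round(3),e)
uv=np.array([(97,442),(335,503),(313,583),(77,520)])-[0,400];uv=uv/4+[150,225]
m=np.array([(24,69,28),(24,-69,28),(-24,-69,28),(-24,69,28)])
q,e=fit(c,m,uv,[511,291,0]);print("caddy",q.round(3),e)
go([485,-320,170],np.radians(66))
E
```

```text
charger [ 4.57301e+02 -5.64510e+01  6.90000e-02] 0.9897407447456885
caddy [ 5.08681e+02  2.89913e+02 -2.68000e-01] 1.4526151402880316
t=0.2 grasp [187.4 517.  223.9] jaw 70.1 | tx 1.358 ty -14.126 tz -17.134 turn 0.68 alt turn -29.32 F [ 0.5 -0.8 -0.2] gap 93.7 j6 -0.07 tilt 0.0007
```

```bash
python3 -m jog '[{"ty":-7.06,"tz":-8.56},{"ty":-7.06,"tz":-8.56},{"ty":-7.06,"tz":-8.56},{"ty":-7.06,"tz":-8.56},{"ty":-7.06,"tz":-8.56},{"ty":-7.06,"tz":-8.56},{"ty":-7.06,"tz":-8.56},{"ty":-7.06,"tz":-8.56},{"ty":-7.06,"tz":-8.56},{"ty":-7.06,"tz":-8.56},{"ty":-7.06,"tz":-8.56},{"ty":-7.06,"tz":-8.56}]' && python3 -m jog '[{"tx":1.36,"ty":-7.06,"tz":-8.56,"turn":0.7},{"tx":1.36,"ty":-7.06,"tz":-8.56,"turn":0.7},{"tx":1.36,"ty":-7.06,"tz":-8.56,"turn":0.7},{"tx":1.36,"ty":-7.06,"tz":-8.56,"turn":0.7},{"tx":1.36,"ty":-7.06,"tz":-8.56,"turn":0.7},{"tx":1.36,"ty":-7.06,"tz":-8.56,"turn":0.7},{"tx":1.36,"ty":-7.06,"tz":-8.56,"turn":0.7},{"tx":1.36,"ty":-7.06,"tz":-8.56,"turn":0.7},{"tx":1.36,"ty":-7.06,"tz":-8.56,"turn":0.7},{"tx":1.36,"ty":-7.06,"tz":-8.56,"turn":0.7},{"tx":1.36,"ty":-7.06,"tz":-8.56,"turn":0.7},{"tx":1.36,"ty":-7.06,"tz":-8.56,"turn":0.7}]'; python3 - <<'E'
from h import *
go([485,-320,170],np.radians(66)); c=shot("wrist","w1")
E
```

```text
t=0.2 grasp [187.4 517.  223.9] jaw 70.1 | tx 1.358 ty -14.126 tz -17.134 turn 0.68 alt turn -29.32 F [ 0.5 -0.8 -0.2] gap 93.7 j6 -0.07 tilt 0.0007$[0]: bad value
```

View pics/w1.png

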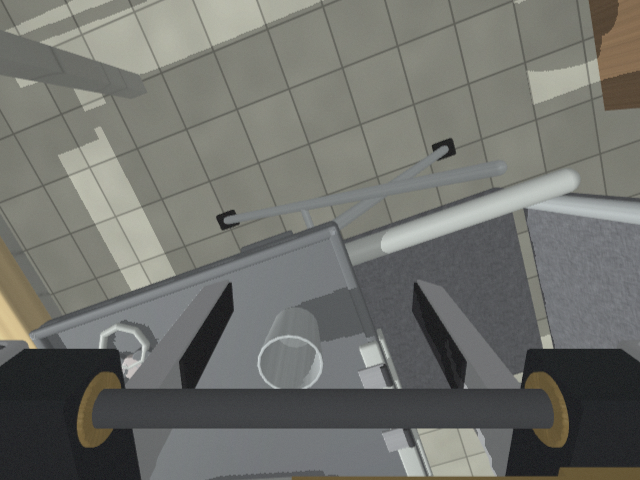

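The arm did not move (row refused; the picture shows only the start view with the cup). I test which part of the row format was wrong.

```bash
python3 -m jog '[{"grip":1,"tx":0,"ty":-7.06,"tz":-8.56,"turn":0},{"grip":1,"tx":0,"ty":-7.06,"tz":-8.56,"turn":0},{"grip":1,"tx":0,"ty":-7.06,"tz":-8.56,"turn":0},{"grip":1,"tx":0,"ty":-7.06,"tz":-8.56,"turn":0},{"grip":1,"tx":0,"ty":-7.06,"tz":-8.56,"turn":0},{"grip":1,"tx":0,"ty":-7.06,"tz":-8.56,"turn":0},{"grip":1,"tx":0,"ty":-7.06,"tz":-8.56,"turn":0},{"grip":1,"tx":0,"ty":-7.06,"tz":-8.56,"turn":0},{"grip":1,"tx":0,"ty":-7.06,"tz":-8.56,"turn":0},{"grip":1,"tx":0,"ty":-7.06,"tz":-8.56,"turn":0},{"grip":1,"tx":0,"ty":-7.06,"tz":-8.56,"turn":0},{"grip":1,"tx":0,"ty":-7.06,"tz":-8.56,"turn":0}]'; python3 -c "
from h import *
go([485,-320,170],np.radians(66))"
```

```text
clock: 1.25
eef_pos: [337.2, 95.5, 205.6]
eef_rot: [-1.889, 1.57, -0.671]
wrist_force: [0.2, 0.2, -0.2]
finger_gap: 94.2
t=1.2 grasp [337.2  95.5 224.4] jaw 69.8 | tx 1.368 ty -7.050 tz -8.475 turn 0.64 alt turn -29.36 F [ 0.2  0.2 -0.2] gap 94.2 j6 -1.05 tilt 0.0009
```

```bash
python3 -m jog '[{"grip":1,"tx":0,"ty":-7.05,"tz":-8.5,"turn":0.6},{"grip":1,"tx":0,"ty":-7.05,"tz":-8.5,"turn":0.6},{"grip":1,"tx":0,"ty":-7.05,"tz":-8.5,"turn":0.6},{"grip":1,"tx":0,"ty":-7.05,"tz":-8.5,"turn":0.6},{"grip":1,"tx":0,"ty":-7.05,"tz":-8.5,"turn":0.6},{"grip":1,"tx":0,"ty":-7.05,"tz":-8.5,"turn":0.6},{"grip":1,"tx":1.0,"ty":-7.05,"tz":-8.5,"turn":0.6},{"grip":1,"tx":1.0,"ty":-7.05,"tz":-8.5,"turn":0.6},{"grip":1,"tx":1.0,"ty":-7.05,"tz":-8.5,"turn":0.6},{"grip":1,"tx":1.0,"ty":-7.05,"tz":-8.5,"turn":0.6},{"grip":1,"tx":1.0,"ty":-7.05,"tz":-8.5,"turn":0.6},{"grip":1,"tx":1.0,"ty":-7.05,"tz":-8.5,"turn":0.6}]' >/dev/null; python3 - <<'E'
from h import *
go([485,-320,170],np.radians(66)); c=shot("wrist","w2")
E
```

```text
t=2.2 grasp [ 485.9 -319.9  181.8] jaw 66.3 | tx 0.294 ty 0.020 tz -0.011 turn 0.05 alt turn -29.95 F [-0.6  0.3 -0.3] gap 93.8 j6 -1.80 tilt 0.0025
```

View pics/w2.png

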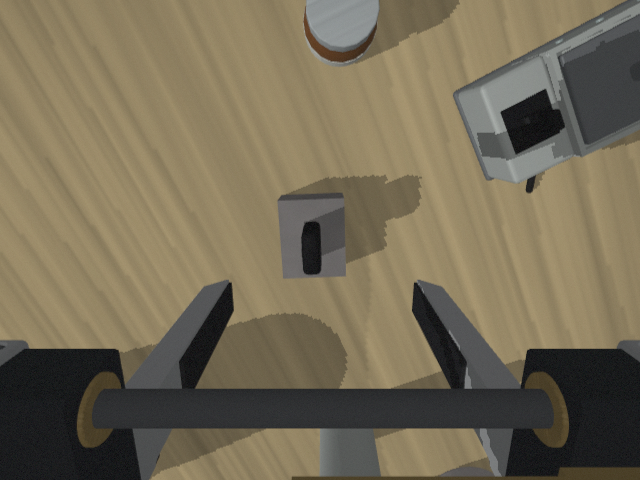

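The stand's top face has corners at (279,199), (343,198), (345,275) and (283,277), and the key handle is centred near (311,247). I fit both.

```bash
cat >> h.py <<'E'
def boxhull(c,q,sx,sy,z0,z1):
    m=[(a*sx/2,b*sy/2,z) for a in(-1,1) for b in(-1,1) for z in(z0,z1)]
    return cv2.convexHull(proj(c,place(q,m)).astype(np.float32))
def keyfit(c,q0,z0,z1,win,thr=45):
    u0,v0,u1,v1=win;g=cv2.cvtColor(c["image"],cv2.COLOR_RGB2GRAY);mk=np.zeros_like(g);mk[v0:v1,u0:u1]=(g[v0:v1,u0:u1]<thr)*1
    n,l,st,ce=cv2.connectedComponentsWithStats(mk);k=1+np.argmax(st[1:,4]);mk=(l==k).astype(np.uint8)
    def f(M):
        a=.5*np.arctan2(2*M["mu11"],M["mu20"]-M["mu02"]);return np.array([M["m10"]/M["m00"],M["m01"]/M["m00"],np.cos(2*a)*20,np.sin(2*a)*20])
    t=f(cv2.moments(mk,True))
    r=least_squares(lambda q:f(cv2.moments(boxhull(c,q,34,14,z0,z1)))-t,q0,x_scale=[10,10,.1],diff_step=1e-3)
    return r.x,np.abs(r.fun).max(),st[k],cv2.contourArea(boxhull(c,r.x,34,14,z0,z1))
E
python3 - <<'E'
from h import *
c=load("w2")
print("stand rough",back(c,[(279,199),(343,198),(345,275),(283,277)],32).round(1))
g=cv2.cvtColor(c["image"],cv2.COLOR_RGB2GRAY);print(g[225:270:10,296:345:4])
for thr in(35,45,55): print(keyfit(c,[485,-320,-.42],32,76,(295,212,330,285),thr))
P=back(c,[(279,199),(343,198),(345,275),(283,277)],32)[:,:2];print(P.mean(0),np.degrees(np.arctan2(*(P[0]-P[3])[::-1])),np.linalg.norm(P-np.roll(P,1,0),axis=1))
E
```

```text
stand rough [[ 444.  -341.7   32. ]
 [ 464.8 -292.1   32. ]
 [ 529.1 -317.2   32. ]
 [ 508.7 -368.6   32. ]]
[[108 108  37  14  18  21  73  75  77  76  76  75  77]
 [105 107  27  24  26  16  46  75  78  78  80  79  81]
 [108 103  29  29  29  21  35  76  74  77  79  79  80]
 [104 103  30  27  30  27  31 105 101 105 101 104 105]
 [107 105  30  28  27  26  24 105 102 101 100 102 103]]
(array([ 4.86944626e+02, -3.30197466e+02, -3.90930368e-01]), np.float64(9.288139210639201e-06), array([302, 222,  19,  52, 897], dtype=int32), 1058.0525905501563)
(array([ 4.86879834e+02, -3.30128810e+02, -3.87702192e-01]), np.float64(1.7100588310337006e-05), array([302, 222,  19,  52, 916], dtype=int32), 1059.7638789170887)
(array([ 4.86724912e+02, -3.29996760e+02, -3.96658525e-01]), np.float64(5.227970805377069e-06), array([301, 221,  21,  53, 938], dtype=int32), 1053.627262421418)
[ 486.61784224 -329.92215919] 157.41613623452054 [70.06373808 53.73784157 69.0493206  55.2872744 ]
```

```bash
python3 -c "
from h import *
go([486.8,-330,56],np.radians(67.6))"
```

```text
t=2.3 grasp [ 485.6 -317.9  182.5] jaw 66.4 | tx 3.161 ty -0.156 tz -0.268 turn -0.21 alt turn 29.79 F [-0.8  0.9  0.2] gap 93.7 j6 -1.80 tilt 0.0025
```

```bash
python3 -m jog '[{"grip":0.5,"tx":1.0,"ty":-0.16,"tz":-0.27,"turn":-0.2},{"grip":0.5,"tx":2.0,"ty":-0.16,"tz":-0.27,"turn":-0.2},{"grip":0.5,"tx":2.4,"ty":-0.16,"tz":-0.27,"turn":-0.2},{"grip":0.5,"tx":2.4,"ty":-0.16,"tz":-0.27,"turn":-0.2},{"grip":0.5,"tx":2.4,"ty":-0.16,"tz":-0.27,"turn":-0.2},{"grip":0.5,"tx":2.4,"ty":-0.16,"tz":-0.27,"turn":-0.2}]'; python3 -c "
from h import *
go([486.8,-330,56],np.radians(67.6));c=shot('wrist','w3')
print(keyfit(c,[485,-330,-.4],32,76,(290,200,350,480),45))"
```

```text
clock: 2.8
eef_pos: [488.0, -329.1, 71.6]
eef_rot: [-1.824, 1.568, -0.642]
wrist_force: [0.8, 0.7, -0.2]
finger_gap: 57.6
t=2.8 grasp [ 488.  -329.1   90.4] jaw 67.7 | tx 0.860 ty 0.022 tz -0.031 turn 0.02 alt turn -29.98 F [ 0.8  0.7 -0.2] gap 57.6 j6 -1.84 tilt 0.0028
(array([ 4.86839126e+02, -3.30164917e+02, -3.75982916e-01]), np.float64(5.5692747196189885e-06), array([ 307,  246,   27,   80, 2007], dtype=int32), 2295.0200624088757)
```

```bash
python3 -m jog '[{"grip":0.5,"tx":0.43,"ty":0.01,"tz":-0.03,"turn":-0.1},{"grip":0.5,"tx":0.86,"ty":0.02,"tz":-0.03,"turn":-0.1},{"grip":0.5,"tx":0.86,"ty":0.02,"tz":-0.03,"turn":-0.1},{"grip":0,"tx":0.86,"ty":0.02,"tz":-0.03,"turn":-0.1},{"grip":0,"tx":0.86,"ty":0.02,"tz":-0.03,"turn":-0.1},{"grip":0,"tx":0.86,"ty":0.02,"tz":-0.03,"turn":-0.1},{"grip":0,"tx":0.86,"ty":0.02,"tz":-0.03,"turn":-0.1},{"grip":0,"tx":0.86,"ty":0.02,"tz":-0.03,"turn":-0.1},{"grip":0,"tx":0.86,"ty":0.02,"tz":-0.03,"turn":-0.1},{"grip":0,"tx":0.86,"ty":0.02,"tz":-0.03,"turn":-0.1}]' 40; python3 -c "
from h import *
go([486.8,-330,150],np.radians(67.6))"
```

```text
clock: 3.68
eef_pos: [486.1, -330.2, 35.6]
eef_rot: [-1.781, 1.57, -0.59]
wrist_force: [-0.9, 1.2, 5.4]
finger_gap: 13.8
t=3.7 grasp [ 486.1 -330.2   54.4] jaw 68.3 | tx -2.389 ty -0.017 tz 0.011 turn 0.11 alt turn -29.89 F [-0.9  1.2  5.4] gap 13.8 j6 -1.85 tilt 0.0008
```

Key gripped (gap 13.8). Now I work out the travel to a viewing spot short of the lock.

```bash
python3 -c "
from h import *
go([453,-35,185],.069)"
```

```text
t=3.7 grasp [ 486.1 -330.2   54.4] jaw 68.3 | tx -3.268 ty 3.497 tz 6.550 turn 10.72 alt turn -19.28 F [-0.9  1.2  5.4] gap 13.8 j6 -1.85 tilt 0.0008
```

```bash
python3 -m jog '[{"grip":0,"tx":-0.5,"ty":0,"tz":0,"turn":0},{"grip":0,"tx":-1.2,"ty":0,"tz":0,"turn":0},{"grip":0,"tx":-2.2,"ty":0,"tz":0,"turn":0},{"grip":0,"tx":-3.27,"ty":0.5,"tz":0.5,"turn":1.1},{"grip":0,"tx":-3.27,"ty":1,"tz":1.5,"turn":2.3},{"grip":0,"tx":-3.27,"ty":1.5,"tz":2.5,"turn":3.5},{"grip":0,"tx":-3.27,"ty":2,"tz":3.5,"turn":4.7},{"grip":0,"tx":-3.27,"ty":2.5,"tz":4.4,"turn":5.9},{"grip":0,"tx":-3.27,"ty":3,"tz":5.3,"turn":7.1},{"grip":0,"tx":-3.27,"ty":3.5,"tz":6.2,"turn":8.3},{"grip":0,"tx":-3.27,"ty":3.5,"tz":6.55,"turn":9.5},{"grip":0,"tx":-3.27,"ty":3.5,"tz":6.55,"turn":10.7}]' >/dev/null; python3 -m jog '[{"grip":0,"tx":0,"ty":0,"tz":0,"turn":0},{"grip":0,"tx":0,"ty":0,"tz":0,"turn":0}]'; python3 -c "
from h import *
c=shot('wrist','w4');go([453,28,185],.069)"
```

```text
clock: 4.85
eef_pos: [452.8, -34.9, 165.9]
eef_rot: [-1.797, 1.571, -1.652]
wrist_force: [-0.5, 0.6, -0.4]
finger_gap: 13.8
t=4.9 grasp [452.8 -35.5 184.6] jaw 8.3 | tx -0.010 ty 1.569 tz 0.235 turn 0.73 alt turn -29.27 F [-0.3  0.1 -0.3] gap 14.1 j6 -0.30 tilt 0.0002
```

View pics/w4.png

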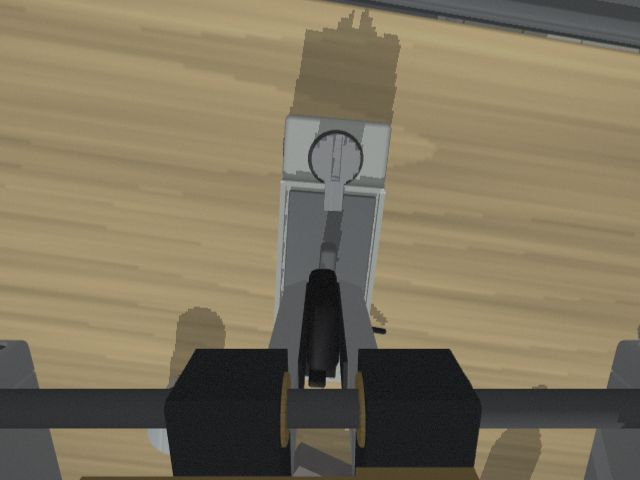

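The view is ahead over the charger: lock boss at about (336,158), wing pointing down to (335,205), far deck corners near (287,116) and (391,124). I enlarge it for the slot.

```bash
python3 -c "
from h import *
c=load('w4');cv2.imwrite('pics/c4.png',crop(c,275,110,405,210,6))"
```

```text
(no output)
```

View pics/c4.png

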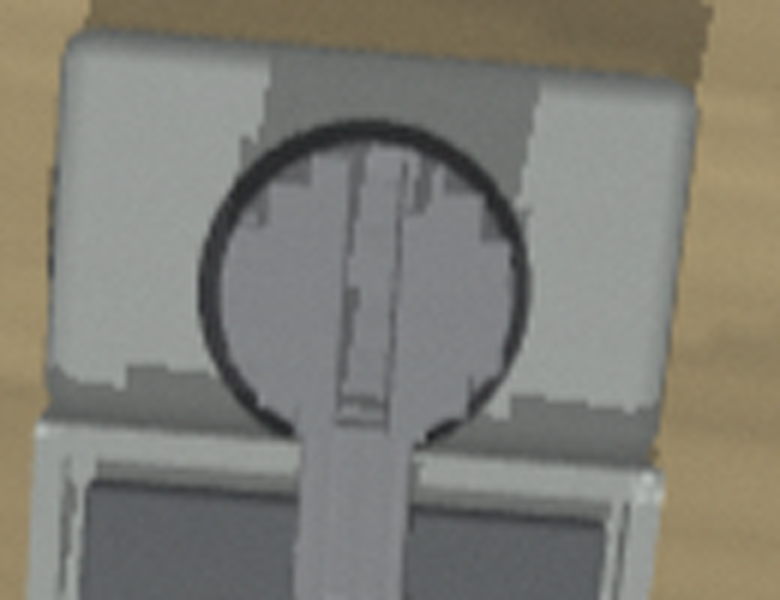

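```bash
python3 -c "
from h import *
c=load('w4');f=lambda a:np.array(a)/6+[275,110]
A,B,C,L,D=back(c,f([(383,160),(365,400),(374,285),(220,285),(516,300)]),75)
print(C,np.degrees(np.arctan2(*(A-B)[:2][::-1]))-90,np.linalg.norm(L-D),(L+D)/2)
print(np.linalg.norm(np.diff(back(c,f([(347,285),(399,285)]),75),axis=0)))
K=back(c,f([(64,35),(697,82)]),56);print(K,np.linalg.norm(K[0]-K[1]))
print(back(c,f([(303,440),(412,440)]),75))
go([C[0],C[1],150],.069)"
```

```text
[453.20862738  31.04359661  75.        ] 4.604631249466735 35.08114696784443 [452.65759042  30.08555637  75.        ]
6.146531866601301
[[411.76638202  54.09286966  56.        ]
 [489.7190268   59.98606537  56.        ]] 78.17508928418188
[[447.59972401  11.77698706  75.        ]
 [460.59281136  13.68655163  75.        ]]
t=4.9 grasp [452.8 -35.5 184.6] jaw 8.3 | tx 0.865 ty 1.644 tz 0.251 turn 0.73 alt turn -29.27 F [-0.3  0.1 -0.3] gap 14.1 j6 -0.30 tilt 0.0002
```

```bash
python3 -m jog '[{"grip":0,"tx":0,"ty":0.8,"tz":0.12,"turn":0.65},{"grip":0,"tx":0,"ty":1.6,"tz":0.23,"turn":0.67},{"grip":0,"tx":0.9,"ty":1.62,"tz":0.24,"turn":0.67},{"grip":0,"tx":1.4,"ty":1.62,"tz":0.24,"turn":0.67},{"grip":0,"tx":1.4,"ty":1.62,"tz":0.24,"turn":0.67},{"grip":0,"tx":1.4,"ty":1.62,"tz":0.24,"turn":0.67}]'; python3 -c "
from h import *
go([452.9,30,109.4],.075)"
```

```text
clock: 5.4
eef_pos: [453.1, 29.7, 109.7]
eef_rot: [3.117, 1.569, -3.095]
wrist_force: [0.1, 0.1, -0.6]
finger_gap: 14.0
t=5.4 grasp [453.2  29.7 128.5] jaw 4.1 | tx 0.479 ty 0.008 tz -0.005 turn -0.03 alt turn 29.97 F [ 0.1  0.1 -0.6] gap 14.0 j6 -0.09 tilt 0.0017
```

```bash
python3 -m jog '[{"grip":0,"tx":0.12,"ty":0,"tz":0,"turn":0},{"grip":0,"tx":0.24,"ty":0,"tz":0,"turn":0},{"grip":0,"tx":0.34,"ty":0,"tz":0,"turn":0},{"grip":0,"tx":0.42,"ty":0,"tz":0,"turn":0},{"grip":0,"tx":0.46,"ty":0,"tz":0,"turn":0},{"grip":0,"tx":0.46,"ty":0,"tz":0,"turn":0}]'; python3 -c "
from h import *
go([452.9,30,109.4],.075)"
```

```text
clock: 5.9
eef_pos: [453.1, 30.6, 91.2]
eef_rot: [3.082, 1.57, -3.131]
wrist_force: [-0.6, 0.6, 0.2]
finger_gap: 13.9
t=5.9 grasp [453.1  30.6 110. ] jaw 4.0 | tx 0.016 ty -0.014 tz -0.006 turn -0.04 alt turn 29.96 F [-0.6  0.6  0.2] gap 13.9 j6 -0.08 tilt 0.0004
```

```bash
python3 -m jog '[{"grip":0,"tx":0,"ty":0,"tz":0,"turn":-0.9},{"grip":0,"tx":0,"ty":0,"tz":0,"turn":-1.8},{"grip":0,"tx":0,"ty":0,"tz":0,"turn":-2.7},{"grip":0,"tx":0,"ty":0,"tz":0,"turn":-3.6},{"grip":0,"tx":0,"ty":0,"tz":0,"turn":-4.5},{"grip":0,"tx":0,"ty":0,"tz":0,"turn":-5.4},{"grip":0,"tx":0,"ty":0,"tz":0,"turn":-6.3},{"grip":0,"tx":0,"ty":0,"tz":0,"turn":-7.2},{"grip":0,"tx":0,"ty":0,"tz":0,"turn":-8.1},{"grip":0,"tx":0,"ty":0,"tz":0,"turn":-9},{"grip":0,"tx":0,"ty":0,"tz":0,"turn":-10},{"grip":0,"tx":0,"ty":0,"tz":0,"turn":-11}]' ; python3 -m jog '[{"grip":0,"tx":0,"ty":0,"tz":0,"turn":-1},{"grip":0,"tx":0,"ty":0,"tz":0,"turn":-2},{"grip":0,"tx":0,"ty":0,"tz":0,"turn":-3},{"grip":0,"tx":0,"ty":0,"tz":0,"turn":-4},{"grip":0,"tx":0,"ty":0,"tz":0,"turn":-5},{"grip":0,"tx":0,"ty":0,"tz":0,"turn":-5.7},{"grip":0,"tx":0,"ty":0,"tz":0,"turn":-5.7},{"grip":0,"tx":0,"ty":0,"tz":0,"turn":-5.7},{"grip":0,"tx":0,"ty":0,"tz":0,"turn":-5.7}]';python3 -c "
from h import *
go([452.9,30,109.4],.075);print(manip.read_state()['moment']);c=shot('top','t2');cv2.imwrite('pics/t2c.png',crop(c,290,235,420,305,6))"
```

```text
clock: 6.9
eef_pos: [452.5, 30.0, 91.5]
eef_rot: [2.487, 1.569, -2.568]
wrist_force: [-5.4, -5.2, 1.9]
finger_gap: 14.3
clock: 7.65
eef_pos: [452.6, 29.8, 91.5]
eef_rot: [2.109, 1.568, -2.355]
wrist_force: [-4.0, -8.0, 2.4]
finger_gap: 13.8
t=7.7 grasp [452.6  29.8 110.3] jaw 104.2 | tx 0.022 ty -0.008 tz 0.003 turn -13.34 alt turn 16.66 F [-4.  -8.   2.4] gap 13.8 j6 -1.83 tilt 0.0024
[-1.67652915  0.95534395 -0.05930059]
```

```bash
python3 -m jog '[{"grip":0,"tx":0,"ty":0,"tz":0,"turn":-0.5},{"grip":0,"tx":0,"ty":0,"tz":0,"turn":-0.8},{"grip":0,"tx":0,"ty":0,"tz":0,"turn":-0.8},{"grip":0,"tx":0,"ty":0,"tz":0,"turn":-0.8}]';python3 -c "
from h import *
go([452.9,30,109.4],.075);print(manip.read_state()['moment'])"
```

```text
clock: 8.03
eef_pos: [452.7, 29.5, 91.5]
eef_rot: [2.183, 1.568, -2.197]
wrist_force: [-4.4, -11.0, 1.1]
finger_gap: 14.2
t=8.0 grasp [452.7  29.5 110.3] jaw 109.0 | tx 0.022 ty -0.008 tz 0.009 turn -12.54 alt turn 17.46 F [ -4.4 -11.    1.1] gap 14.2 j6 -1.92 tilt 0.0026
[-2.18551162  0.92040627 -0.36567963]
```

Stop reached (moment jumped). I free the blade, lift, and look at the lock and stand from the top.

```bash
python3 -m jog '[{"grip":0,"tx":0,"ty":0,"tz":0,"turn":1},{"grip":0,"tx":0,"ty":0,"tz":0,"turn":2},{"grip":0,"tx":0,"ty":0,"tz":0,"turn":2.3},{"grip":0,"tx":-0.3,"ty":0,"tz":0,"turn":2.3},{"grip":0,"tx":-0.9,"ty":0,"tz":0,"turn":2.3},{"grip":0,"tx":-1.9,"ty":0,"tz":0,"turn":2.3},{"grip":0,"tx":-2,"ty":0,"tz":0,"turn":2.3}]';python3 -c "
from h import *
q=np.radians(67.5)
go([480,-290,190],q);c=shot('top','t3')
a=crop(c,290,220,420,300,6);d=crop(c,440,230,500,285,6)
cv2.imwrite('pics/t3c.png',np.hstack([cv2.resize(a,(520,320)),np.pad(cv2.resize(d,(264,242)),((0,78),(0,0),(0,0)))]))
P=np.array([(35,28,32),(35,-28,32),(-35,-28,32),(-35,28,32)])
print(proj(c,place([486.7,-330,-.39],P)).round())"
```

```text
clock: 8.62
eef_pos: [455.3, 30.6, 177.2]
eef_rot: [-1.674, 1.563, -0.011]
wrist_force: [0.4, -0.2, 0.0]
finger_gap: 13.6
t=8.6 grasp [455.2  30.6 196. ] jaw 95.2 | tx 0.155 ty 0.115 tz -8.039 turn 4.62 alt turn -25.38 F [ 0.4 -0.2  0. ] gap 13.6 j6 -1.68 tilt 0.0078
[[462. 240.]
 [485. 248.]
 [475. 276.]
 [452. 268.]]
```

View pics/t3c.png

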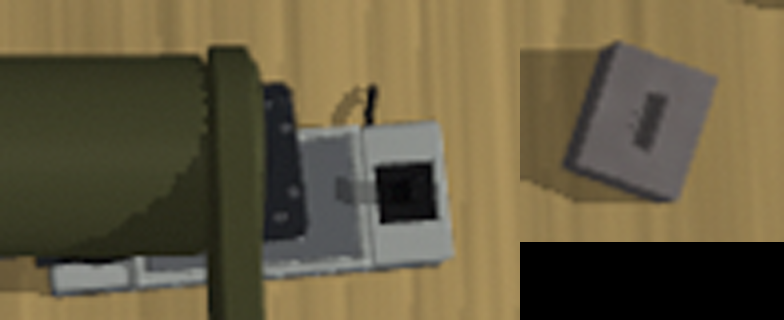

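The stand is unmoved (corners match the prediction) and its pocket is empty; the arm hides the lock, which the moment already showed at its stop. I carry the key back to the stand.

```bash
python3 -c "
from h import *
go([486.7,-330,110],np.radians(67.6))"; python3 -m jog '[{"grip":0,"tx":0,"ty":0,"tz":-1,"turn":0.6},{"grip":0,"tx":0,"ty":0,"tz":-2,"turn":1.2},{"grip":0,"tx":0,"ty":0,"tz":-3,"turn":1.8},{"grip":0,"tx":0,"ty":0,"tz":-4,"turn":2.4},{"grip":0,"tx":0,"ty":0,"tz":-5,"turn":3},{"grip":0,"tx":0,"ty":0,"tz":-6,"turn":3.6},{"grip":0,"tx":0.1,"ty":0,"tz":-7,"turn":4.1},{"grip":0,"tx":0.5,"ty":0.1,"tz":-8,"turn":4.5},{"grip":0,"tx":1.2,"ty":0.15,"tz":-9,"turn":4.6},{"grip":0,"tx":1.9,"ty":0.2,"tz":-9.03,"turn":4.6},{"grip":0,"tx":1.9,"ty":0.2,"tz":-9.03,"turn":4.6},{"grip":0,"tx":1.9,"ty":0.2,"tz":-9.03,"turn":4.6}]';python3 -c "
from h import *
go([486.7,-330,110],np.radians(67.6));c=shot('wrist','w5')"
```

```text
t=8.7 grasp [454.8  30.7 194.1] jaw 95.2 | tx 2.109 ty 0.044 tz -9.050 turn 4.61 alt turn -25.39 F [0.1 0.1 0.7] gap 13.6 j6 -1.68 tilt 0.0068
clock: 9.67
eef_pos: [477.2, -329.1, 93.7]
eef_rot: [1.266, 1.566, 2.445]
wrist_force: [0.2, -0.0, 0.2]
finger_gap: 14.0
t=9.7 grasp [ 477.2 -329.2  112.5] jaw 67.6 | tx 0.061 ty -0.227 tz 0.072 turn -0.00 alt turn 30.00 F [ 0.2 -0.   0.2] gap 14.0 j6 -1.85 tilt 0.0044
```

```bash
python3 -m jog '[{"grip":0,"tx":0,"ty":-0.22,"tz":0.07,"turn":0},{"grip":0,"tx":0.3,"ty":-0.22,"tz":0.07,"turn":0},{"grip":0,"tx":0.6,"ty":-0.22,"tz":0.07,"turn":0},{"grip":0,"tx":0.6,"ty":-0.22,"tz":0.07,"turn":0},{"grip":0,"tx":0.6,"ty":-0.22,"tz":0.07,"turn":0}]';python3 -c "
from h import *
go([486.7,-330,55],np.radians(67.6))"
```

```text
clock: 10.13
eef_pos: [487.1, -329.9, 70.6]
eef_rot: [1.324, 1.569, 2.505]
wrist_force: [-0.5, -0.0, -0.2]
finger_gap: 14.0
t=10.1 grasp [ 487.1 -330.    89.4] jaw 67.7 | tx 0.861 ty 0.007 tz -0.005 turn 0.01 alt turn -29.99 F [-0.5 -0.  -0.2] gap 14.0 j6 -1.84 tilt 0.0017
```

```bash
python3 -m jog '[{"grip":0,"tx":0.3,"ty":0,"tz":0,"turn":0},{"grip":0,"tx":0.55,"ty":0,"tz":0,"turn":0},{"grip":0,"tx":0.75,"ty":0,"tz":0,"turn":0},{"grip":0,"tx":0.85,"ty":0,"tz":0,"turn":0},{"grip":0,"tx":0.87,"ty":0,"tz":0,"turn":0},{"grip":0,"tx":0.87,"ty":0,"tz":0,"turn":0}]';python3 -m jog '[{"grip":0.4,"tx":0,"ty":0,"tz":0,"turn":0},{"grip":0.4,"tx":0,"ty":0,"tz":0,"turn":0},{"grip":0.4,"tx":0,"ty":0,"tz":0,"turn":0},{"grip":0.4,"tx":0,"ty":0,"tz":0,"turn":0},{"grip":0.4,"tx":-0.6,"ty":0,"tz":0,"turn":0},{"grip":0.4,"tx":-1.5,"ty":0,"tz":0,"turn":0},{"grip":0.6,"tx":-2.5,"ty":0,"tz":0,"turn":0},{"grip":0.6,"tx":-3.5,"ty":0,"tz":0,"turn":0}]';python3 -c "
from h import *
c=shot('wrist','w6');print(keyfit(c,[487,-330,-.39],32,76,(290,200,350,290),45))
q=np.array([457,-55,.073]);p=place(q,[(0,0,0)])[0];go([p[0],p[1],185],q[2])"
```

```text
clock: 10.63
eef_pos: [487.2, -330.5, 36.2]
eef_rot: [1.298, 1.57, 2.478]
wrist_force: [-0.3, -0.8, -0.7]
finger_gap: 13.6
clock: 11.3
eef_pos: [487.0, -330.3, 178.3]
eef_rot: [1.27, 1.57, 2.45]
wrist_force: [-0.6, -0.9, -0.4]
finger_gap: 47.8
(array([ 4.87631315e+02, -3.31008609e+02, -3.95912293e-01]), np.float64(4.965519792676787e-06), array([314, 213,  18,  50, 814], dtype=int32), 925.306582766585)
t=11.3 grasp [ 489.1 -331.9  206. ] jaw 67.6 | tx 0.471 ty 3.381 tz 6.097 turn 10.57 alt turn -19.43 F [ 0.2 -0.3  9. ] gap 51.4 j6 -1.84 tilt 0.0109
```

```bash
python3 -m jog '[{"grip":0.6,"tx":0,"ty":0.4,"tz":0.6,"turn":1},{"grip":0.6,"tx":0,"ty":0.8,"tz":1.4,"turn":2},{"grip":0.6,"tx":0,"ty":1.2,"tz":2.2,"turn":3},{"grip":0.6,"tx":0,"ty":1.6,"tz":3,"turn":4},{"grip":0.6,"tx":0,"ty":2,"tz":3.8,"turn":5},{"grip":0.6,"tx":0,"ty":2.4,"tz":4.6,"turn":6},{"grip":0.6,"tx":0,"ty":2.8,"tz":5.4,"turn":7},{"grip":0.6,"tx":0,"ty":3.2,"tz":5.9,"turn":8},{"grip":0.6,"tx":0.2,"ty":3.38,"tz":6.1,"turn":9},{"grip":0.6,"tx":0.2,"ty":3.38,"tz":6.1,"turn":10},{"grip":0.6,"tx":0.2,"ty":3.38,"tz":6.1,"turn":10.57},{"grip":0.6,"tx":0.2,"ty":3.38,"tz":6.1,"turn":10.57}]'>/dev/null; python3 -m jog '[{"grip":0.6,"tx":0,"ty":0,"tz":0,"turn":0},{"grip":0.6,"tx":0,"ty":0,"tz":0,"turn":0}]' ; python3 -c "
from h import *
c=shot('wrist','w7');go([458.5,-55.5,185],.075)"
```

```text
clock: 12.52
eef_pos: [455.3, -53.6, 168.7]
eef_rot: [-0.188, 1.571, -0.113]
wrist_force: [0.3, -1.4, 0.5]
finger_gap: 56.6
t=12.6 grasp [455.3 -53.7 187.5] jaw 4.3 | tx 0.062 ty -0.052 tz 0.077 turn 0.00 alt turn -30.00 F [ 0.2 -0.3  0.1] gap 56.6 j6 -0.27 tilt 0.0002
```

View pics/w7.png

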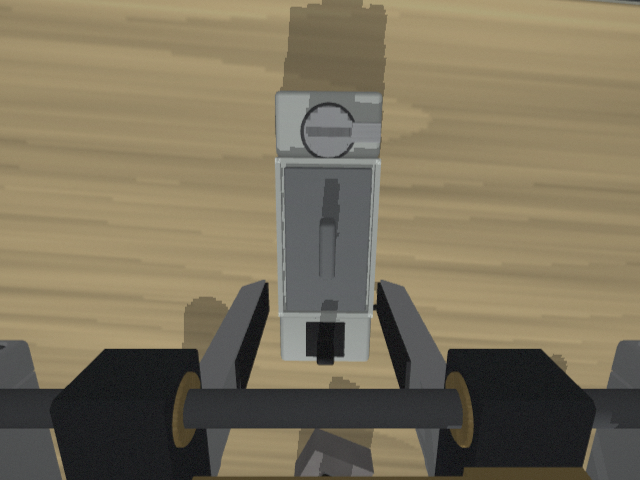

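Lock wing now points right (+x), so it is open; the whole charger is visible, with deck corners (276,93), (383,94), (282,361) and (370,361). I refit it.

```bash
python3 -c "
from h import *
c=load('w7')
uv=np.array([(276,93),(383,94),(281.5,362),(370,361),(276,159.5),(381,159.5),(279,316),(374.5,316)],float)
m=np.array([(-40,114,56),(40,114,56),(-40,-114,56),(40,-114,56),(-40,66,61),(40,66,61),(-40,-66,61),(40,-66,61)])
q,e=fit(c,m,uv,[457,-56,.07]);print(q,e);print((proj(c,place(q,m))-uv).round(1))
print('lock',place(q,[0,85,75]),proj(c,place(q,[0,85,75])))
print('bar top',proj(c,place(q,[(-6,22,86),(6,22,86),(6,-22,86),(-6,-22,86)])))
g=cv2.cvtColor(c['image'],cv2.COLOR_RGB2GRAY)
for v in(235,250,265): print(v,g[v,312:346])
print(g[205:290,327])
go([q[0],q[1],76],q[2])"
```

```text
[ 4.59065278e+02 -5.64984897e+01  6.82073211e-02] 2.220870877478376
[[-1.4 -1.7]
 [ 1.  -1.8]
 [ 0.2  0.6]
 [ 0.4  2.2]
 [-0.5 -0.6]
 [ 0.6  0.2]
 [ 0.8  1.1]
 [-0.9  1.8]]
lock [[453.27215002  28.30386683  75.        ]] [[329.2326849  133.04195105]]
bar top [[320.08279087 223.7666266 ]
 [336.68303762 223.89114045]
 [335.61335046 280.57423542]
 [319.73730979 280.46002636]]
235 [ 98  98 101  99 100  99  96  80  85  88  91  96  95  96  93  92  93  94
  95  92  91  82  79  64  67  69  73  98  98  95  99  98  98  98]
250 [ 98  98  98  98  97  99  97  75  87  89  93  99  98  95  97  98  97  96
  96  96  91  83  77  81 100  97  98  97  98  97  97  97  98 100]
265 [ 98  99  99  99  98  98  97  78  86  92  98  98  97  97  99  99  97  99
  96  96  90  81  74  92 100 100  97  99  98  99  98  97  97  97]
[ 72  72  70  69  70  70  70  71  71  69  72  72  64  58  58  61  59  62
  62  68  73  85  91  94  94  95  95  96  94  95  92  96  95  94  95  96
  96  96  95  96  95  98  96  95  99  98  97  96  96  95  97  96  97  97
  98  98  96  96  97  97  99  97  98  97  96  98  97  97  97  98 100  97
  99 100  96  96  98 100  97  99  99  99  97  99 100]
t=12.6 grasp [455.3 -53.7 187.5] jaw 4.3 | tx 2.787 ty -0.078 tz 0.089 turn 0.07 alt turn -29.93 F [ 0.2 -0.3  0.1] gap 56.6 j6 -0.27 tilt 0.0002
```

```bash
python3 -m jog '[{"grip":0.4,"tx":0.5,"ty":-0.05,"tz":0.09,"turn":0},{"grip":0.4,"tx":1.3,"ty":-0.05,"tz":0.09,"turn":0},{"grip":0.4,"tx":2,"ty":-0.05,"tz":0.09,"turn":0},{"grip":0.4,"tx":2.4,"ty":-0.05,"tz":0.09,"turn":0},{"grip":0.4,"tx":2.58,"ty":-0.05,"tz":0.09,"turn":0},{"grip":0.4,"tx":2.58,"ty":-0.05,"tz":0.09,"turn":0},{"grip":0.4,"tx":2.58,"ty":-0.05,"tz":0.09,"turn":0}]' ;python3 -c "
from h import *
go([459.0,-55.5,83],.072)"
```

```text
clock: 13.15
eef_pos: [459.3, -55.4, 66.1]
eef_rot: [-0.289, 1.57, -0.215]
wrist_force: [0.8, 0.3, -0.2]
finger_gap: 37.5
t=13.2 grasp [459.3 -55.4  84.9] jaw 4.2 | tx 0.047 ty -0.003 tz -0.008 turn 0.02 alt turn -29.98 F [ 0.8  0.3 -0.2] gap 37.5 j6 -0.27 tilt 0.0005
```

```bash
python3 -m jog '[{"grip":0,"tx":0.03,"ty":0,"tz":0,"turn":0},{"grip":0,"tx":0.03,"ty":0,"tz":0,"turn":0},{"grip":0,"tx":0.03,"ty":0,"tz":0,"turn":0},{"grip":0,"tx":0.03,"ty":0,"tz":0,"turn":0},{"grip":0,"tx":0.03,"ty":0,"tz":0,"turn":0},{"grip":0,"tx":-0.2,"ty":0,"tz":0,"turn":0},{"grip":0,"tx":-0.5,"ty":0,"tz":0,"turn":0},{"grip":0,"tx":-1,"ty":0,"tz":0,"turn":0},{"grip":0,"tx":-1.5,"ty":0,"tz":0,"turn":0},{"grip":0,"tx":-1.5,"ty":0,"tz":0,"turn":0}]' 35;python3 -c "
from h import *
go([615,-50,31],.072)"
```

```text
clock: 13.98
eef_pos: [460.5, -55.5, 129.3]
eef_rot: [-0.273, 1.565, -0.199]
wrist_force: [-0.0, -0.4, -0.4]
finger_gap: 11.7
t=14.0 grasp [460.4 -55.5 148.1] jaw 4.2 | tx 2.947 ty -0.143 tz 3.850 turn 0.01 alt turn -29.99 F [-0.  -0.4 -0.4] gap 11.7 j6 -0.27 tilt 0.0054
```

```bash
python3 -m jog '[{"grip":0,"tx":0,"ty":0,"tz":0.6,"turn":0},{"grip":0,"tx":0,"ty":0,"tz":1.5,"turn":0},{"grip":0,"tx":0,"ty":0,"tz":2.5,"turn":0},{"grip":0,"tx":0.3,"ty":0,"tz":3.4,"turn":0},{"grip":0,"tx":1,"ty":0,"tz":3.85,"turn":0},{"grip":0,"tx":1.9,"ty":0,"tz":3.85,"turn":0},{"grip":0,"tx":2.6,"ty":0,"tz":3.85,"turn":0},{"grip":0,"tx":2.9,"ty":0,"tz":3.85,"turn":0},{"grip":0,"tx":2.97,"ty":0,"tz":3.85,"turn":0},{"grip":0,"tx":2.97,"ty":0,"tz":3.85,"turn":0}]';python3 -c "
from h import *
go([615,-50,31],.072)"
```

```text
clock: 14.82
eef_pos: [612.0, -43.9, 6.6]
eef_rot: [2.965, 1.569, 3.038]
wrist_force: [0.8, 0.3, -0.8]
finger_gap: 11.5
t=14.8 grasp [612.  -43.9  25.4] jaw 4.2 | tx -0.139 ty -0.158 tz 0.063 turn 0.01 alt turn -29.99 F [ 0.8  0.3 -0.8] gap 11.5 j6 -0.20 tilt 0.0015
```

```bash
python3 -m jog '[{"grip":0.4,"tx":0,"ty":0,"tz":0,"turn":0},{"grip":0.4,"tx":0,"ty":0,"tz":0,"turn":0},{"grip":0.4,"tx":0,"ty":0,"tz":0,"turn":0},{"grip":0.4,"tx":0,"ty":0,"tz":0,"turn":0},{"grip":0.4,"tx":-0.5,"ty":0,"tz":0,"turn":0},{"grip":0.4,"tx":-1.3,"ty":0,"tz":0,"turn":0},{"grip":0.4,"tx":-2.3,"ty":0,"tz":0,"turn":0},{"grip":0.4,"tx":-3.3,"ty":0,"tz":0,"turn":0},{"grip":0.4,"tx":-4.2,"ty":0,"tz":0,"turn":0},{"grip":0.4,"tx":-4.2,"ty":0,"tz":0,"turn":0}]';python3 -c "
from h import *
c=shot('top','t4');go([508,270,185],-.268)"
```

```text
clock: 15.65
eef_pos: [615.0, -44.2, 182.9]
eef_rot: [-0.204, 1.559, -0.13]
wrist_force: [0.7, -0.1, 1.7]
finger_gap: 37.7
t=15.7 grasp [613.8 -44.1 197.7] jaw 4.2 | tx 0.291 ty 8.025 tz -2.065 turn 3.26 alt turn -26.74 F [-0.6  0.3 -1. ] gap 37.4 j6 -0.20 tilt 0.0072
```

```bash
python3 -m jog '[{"grip":0.5,"tx":0.1,"ty":1,"tz":-0.25,"turn":0.4},{"grip":0.5,"tx":0.3,"ty":2,"tz":-0.5,"turn":0.8},{"grip":0.5,"tx":0.3,"ty":3,"tz":-0.75,"turn":1.2},{"grip":0.5,"tx":0.3,"ty":4,"tz":-1,"turn":1.6},{"grip":0.5,"tx":0.3,"ty":5,"tz":-1.25,"turn":2},{"grip":0.5,"tx":0.3,"ty":6,"tz":-1.5,"turn":2.4},{"grip":0.5,"tx":0.3,"ty":7,"tz":-1.8,"turn":2.8},{"grip":0.5,"tx":0.3,"ty":7.8,"tz":-2,"turn":3.2},{"grip":0.5,"tx":0.3,"ty":8,"tz":-2.07,"turn":3.26},{"grip":0.5,"tx":0.3,"ty":8,"tz":-2.07,"turn":3.26},{"grip":0.5,"tx":0.3,"ty":8,"tz":-2.07,"turn":3.26}]' >/dev/null;python3 -c "
from h import *
c=shot('wrist','w8');go([508,270,185],-.268);cv2.imwrite('pics/w8c.png',crop(c,240,130,440,280,4))"
```

```text
t=16.7 grasp [506.7 268.  180.8] jaw -15.3 | tx -0.105 ty 0.056 tz 0.017 turn 0.00 alt turn -30.00 F [-0.4 -1.2 -0.5] gap 46.9 j6 0.69 tilt 0.0010
```

View pics/w8c.png

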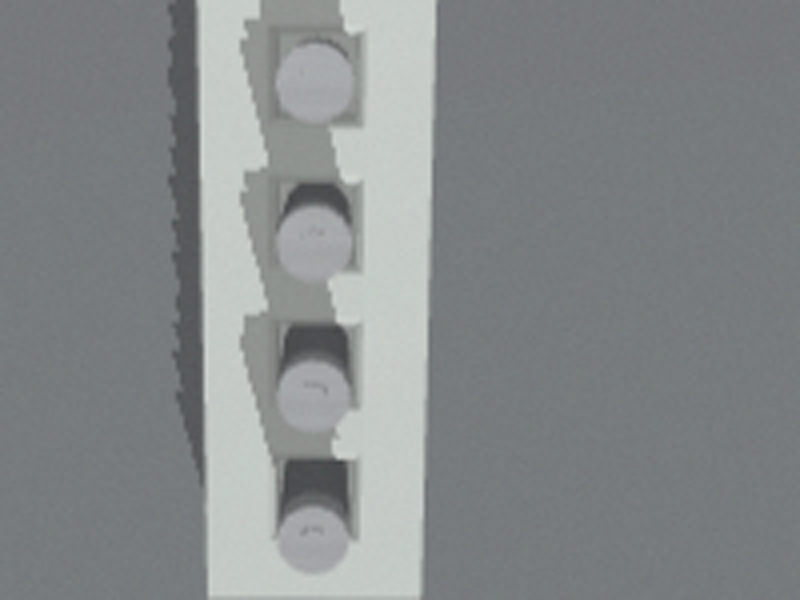

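Four cells stand in line: tops at crop pixels (315,82), (314,243), (314,396) and (313,540), with the pocket mouths around them. I convert both at their heights.

```bash
python3 -c "
from h import *
c=load('w8');f=lambda a:np.array(a,float)/4+[240,130]
T=back(c,f([(315,82),(314,243),(314,396),(313,540)]),56)
P=back(c,f([(317,77.5),(318,226),(318,365),(317,499)]),28)
print(T.round(1));print(P.round(1));print(np.linalg.norm(np.diff(T,axis=0),axis=1),np.linalg.norm(np.diff(P,axis=0),axis=1))
d=P[0]-P[3];a=np.arctan2(-d[0],d[1]);print('yaw',a,P.mean(0))
E=back(c,f([(198,200),(432,200)]),28);print(E.mean(0),np.linalg.norm(E[0]-E[1]))
q=[*P.mean(0)[:2],a]
# tops in caddy frame
cs,sn=np.cos(a),np.sin(a);D=(T-P.mean(0))[:,:2];print((D@np.array([[cs,-sn],[sn,cs]])).round(1))
p=place(q,[0,45,0])[0];go([p[0],p[1],90],a)
print([place(q,[-1.,y,0])[0].round(1) for y in(45,15,-15,-45)])
"
```

```text
[[521.3 336.1  56. ]
 [513.2 307.2  56. ]
 [505.1 278.1  56. ]
 [496.9 249.   56. ]]
[[521.3 335.8  28. ]
 [513.5 306.5  28. ]
 [505.6 277.7  28. ]
 [497.3 248.5  28. ]]
[30.00744325 30.25163557 30.16041632] [30.26657128 29.90012167 30.38301098]
yaw -0.26852020575175084 [509.44845935 292.10385971  28.        ]
[514.35311075 311.91043396  28.        ] 48.86380275777883
[[ -0.2  45.6]
 [ -0.4  15.6]
 [ -0.4 -14.7]
 [ -0.7 -44.8]]
t=16.7 grasp [506.7 268.  180.8] jaw -15.3 | tx 2.269 ty 1.726 tz -0.092 turn 0.01 alt turn -29.99 F [-0.4 -1.2 -0.5] gap 46.9 j6 0.69 tilt 0.0010
[array([520.4, 335.8,   0. ]), array([512.5, 306.8,   0. ]), array([504.5, 277.9,   0. ]), array([496.5, 249. ,   0. ])]
```

```bash
python3 -c "
from h import *
go([497,248.7,51],-.2685)"
```

```text
t=16.7 grasp [506.7 268.  180.8] jaw -15.3 | tx 3.246 ty -0.527 tz -0.105 turn 0.01 alt turn -29.99 F [-0.4 -1.2 -0.5] gap 46.9 j6 0.69 tilt 0.0010
```

```bash
python3 -m jog '[{"grip":0.45,"tx":0.5,"ty":-0.53,"tz":-0.1,"turn":0},{"grip":0.45,"tx":1.3,"ty":-0.53,"tz":-0.1,"turn":0},{"grip":0.45,"tx":2.1,"ty":-0.53,"tz":-0.1,"turn":0},{"grip":0.45,"tx":2.4,"ty":-0.53,"tz":-0.1,"turn":0},{"grip":0.45,"tx":2.4,"ty":-0.53,"tz":-0.1,"turn":0},{"grip":0.45,"tx":2.4,"ty":-0.53,"tz":-0.1,"turn":0}]';python3 -c "
from h import *
go([497,248.7,51],-.2685)"
```

```text
clock: 17.17
eef_pos: [497.6, 249.2, 67.3]
eef_rot: [-1.946, 1.571, -2.215]
wrist_force: [0.1, -0.5, -0.9]
finger_gap: 42.1
t=17.2 grasp [497.6 249.2  86.1] jaw -15.4 | tx 0.877 ty -0.015 tz -0.013 turn -0.00 alt turn 30.00 F [ 0.1 -0.5 -0.9] gap 42.1 j6 0.67 tilt 0.0001
```

```bash
python3 -m jog '[{"grip":0.45,"tx":0.4,"ty":-0.01,"tz":-0.01,"turn":0},{"grip":0.45,"tx":0.75,"ty":-0.01,"tz":-0.01,"turn":0},{"grip":0.45,"tx":0.88,"ty":-0.01,"tz":-0.01,"turn":0},{"grip":0.45,"tx":0.88,"ty":-0.01,"tz":-0.01,"turn":0},{"grip":0,"tx":0.88,"ty":-0.01,"tz":-0.01,"turn":0},{"grip":0,"tx":0.88,"ty":-0.01,"tz":-0.01,"turn":0},{"grip":0,"tx":0.88,"ty":-0.01,"tz":-0.01,"turn":0},{"grip":0,"tx":0.88,"ty":-0.01,"tz":-0.01,"turn":0},{"grip":0,"tx":0.88,"ty":-0.01,"tz":-0.01,"turn":0},{"grip":0,"tx":0.88,"ty":-0.01,"tz":-0.01,"turn":0}]' 20;python3 -m jog '[{"grip":0,"tx":-0.2,"ty":0,"tz":0,"turn":0},{"grip":0,"tx":-0.6,"ty":0,"tz":0,"turn":0},{"grip":0,"tx":-1.4,"ty":0,"tz":0,"turn":0},{"grip":0,"tx":-2.3,"ty":0,"tz":0,"turn":0},{"grip":0,"tx":-2.4,"ty":0,"tz":0,"turn":0}]';python3 -c "
from h import *
go([456.5,-35,147],.072)"
```

```text
clock: 18.0
eef_pos: [496.7, 249.6, 31.9]
eef_rot: [0.682, 1.57, 0.414]
wrist_force: [-0.2, 0.8, 4.4]
finger_gap: 14.0
clock: 18.42
eef_pos: [498.5, 250.4, 133.9]
eef_rot: [0.671, 1.563, 0.403]
wrist_force: [0.4, 0.5, 0.7]
finger_gap: 13.7
t=18.4 grasp [498.4 250.3 152.7] jaw -15.3 | tx 0.112 ty -7.157 tz 0.877 turn -3.25 alt turn 26.75 F [0.4 0.5 0.7] gap 13.7 j6 0.67 tilt 0.0082
```

```bash
python3 -c "
from h import *
go([461.5,-90,150],.072)"; python3 -m jog '[{"grip":0,"tx":0,"ty":-0.7,"tz":0.05,"turn":-0.4},{"grip":0,"tx":0,"ty":-1.5,"tz":0.1,"turn":-0.8},{"grip":0,"tx":0,"ty":-2.5,"tz":0.2,"turn":-1.2},{"grip":0,"tx":0,"ty":-3.5,"tz":0.4,"turn":-1.6},{"grip":0,"tx":0,"ty":-4.5,"tz":0.6,"turn":-2},{"grip":0,"tx":0,"ty":-5.5,"tz":0.7,"turn":-2.4},{"grip":0,"tx":0,"ty":-6.5,"tz":0.8,"turn":-2.8},{"grip":0,"tx":0,"ty":-7.5,"tz":1,"turn":-3.2},{"grip":0,"tx":0,"ty":-8.3,"tz":1.2,"turn":-3.25},{"grip":0,"tx":0,"ty":-8.5,"tz":1.36,"turn":-3.25},{"grip":0,"tx":0,"ty":-8.5,"tz":1.36,"turn":-3.25},{"grip":0,"tx":0,"ty":-8.5,"tz":1.36,"turn":-3.25}]'; python3 -c "
from h import *
c=shot('wrist','w9');go([455.8,-10.6,96],.072);cv2.imwrite('pics/w9c.png',crop(c,230,60,430,210,4))"
```

```text
t=18.4 grasp [498.4 250.3 152.7] jaw -15.3 | tx 0.033 ty -8.449 tz 1.362 turn -3.25 alt turn 26.75 F [0.4 0.5 0.7] gap 13.7 j6 0.67 tilt 0.0082
clock: 19.42
eef_pos: [459.0, -92.6, 127.5]
eef_rot: [2.098, 1.571, 2.17]
wrist_force: [0.0, 1.2, 0.5]
finger_gap: 14.2
t=19.5 grasp [458.9 -92.  146.2] jaw 4.2 | tx 1.256 ty 2.034 tz 0.070 turn 0.01 alt turn -29.99 F [-0.5  0.4 -0.2] gap 14.0 j6 -0.35 tilt 0.0004
```

View pics/w9c.png

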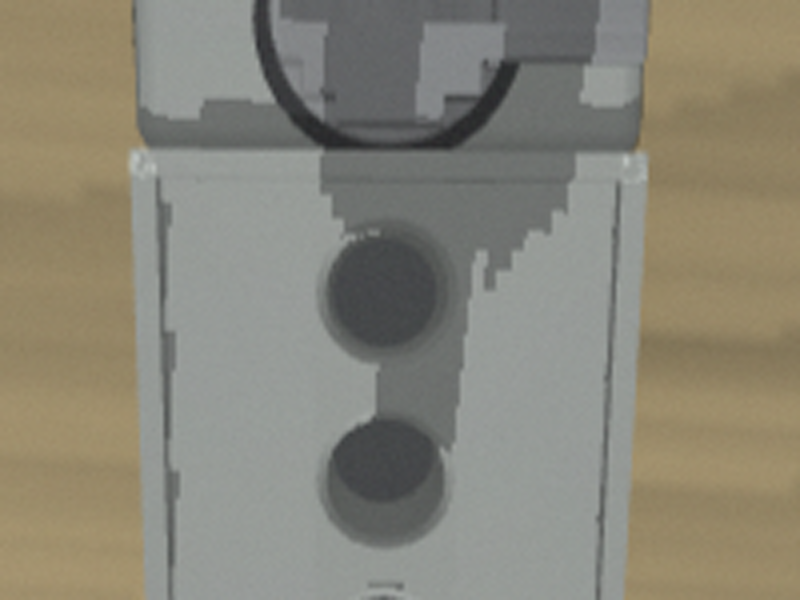

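Well 4's mouth is centred at crop (388,291) and well 3's at (386,480); frame corners are near (130,150) and (648,150).

```bash
python3 -c "
from h import *
c=load('w9');f=lambda a:np.array(a,float)/4+[230,60]
W=back(c,f([(388,291),(386,480)]),56);print(W,np.linalg.norm(W[0]-W[1]))
print(np.linalg.norm(np.diff(back(c,f([(318,291),(458,291)]),56),axis=0)))
E=back(c,f([(130,150),(648,150)]),61);print(E,np.linalg.norm(E[0]-E[1]),E.mean(0),place([459,-55.5,.072],[0,66,61]))
go([W[0][0],W[0][1],96],.072)"
```

```text
[[455.46957379 -10.61171603  56.        ]
 [457.41228598 -40.9066128   56.        ]] 30.357122735574034
22.63613636852921
[[414.06834566   7.377201    61.        ]
 [493.92439817  13.10348909  61.        ]] 80.06109853212043 [453.99637192  10.24034504  61.        ] [[454.25210466  10.32900189  61.        ]]
t=19.5 grasp [458.9 -92.  146.2] jaw 4.2 | tx 1.256 ty 2.035 tz 0.062 turn 0.01 alt turn -29.99 F [-0.5  0.4 -0.2] gap 14.0 j6 -0.35 tilt 0.0004
```

```bash
python3 -m jog '[{"grip":0,"tx":0,"ty":0.7,"tz":0.03,"turn":0},{"grip":0,"tx":0,"ty":1.5,"tz":0.06,"turn":0},{"grip":0,"tx":0.2,"ty":2.03,"tz":0.06,"turn":0},{"grip":0,"tx":0.8,"ty":2.03,"tz":0.06,"turn":0},{"grip":0,"tx":0.95,"ty":2.03,"tz":0.06,"turn":0},{"grip":0,"tx":0.95,"ty":2.03,"tz":0.06,"turn":0}]';python3 -c "
from h import *
go([455.6,-10.6,78],.072)"
```

```text
clock: 19.97
eef_pos: [454.4, -10.5, 88.2]
eef_rot: [2.964, 1.568, 3.038]
wrist_force: [0.2, -0.1, 0.1]
finger_gap: 14.3
t=20.0 grasp [454.5 -10.5 107. ] jaw 4.3 | tx 0.726 ty -0.005 tz 0.029 turn 0.02 alt turn -29.98 F [ 0.2 -0.1  0.1] gap 14.3 j6 -0.18 tilt 0.0032
```

```bash
python3 -m jog '[{"grip":0,"tx":0,"ty":0,"tz":0.03,"turn":0},{"grip":0,"tx":0.25,"ty":0,"tz":0.03,"turn":0},{"grip":0,"tx":0.5,"ty":0,"tz":0.03,"turn":0},{"grip":0,"tx":0.7,"ty":0,"tz":0.03,"turn":0},{"grip":0,"tx":0.7,"ty":0,"tz":0.03,"turn":0},{"grip":0,"tx":0.7,"ty":0,"tz":0.03,"turn":0}]';python3 -c "
from h import *
go([455.6,-10.6,78],.072)"
```

```text
clock: 20.47
eef_pos: [456.4, -11.7, 61.0]
eef_rot: [2.942, 1.57, 3.014]
wrist_force: [-0.0, -0.7, 0.7]
finger_gap: 14.2
t=20.5 grasp [456.4 -11.7  79.8] jaw 4.1 | tx 0.044 ty 0.028 tz -0.018 turn 0.00 alt turn -30.00 F [-0.  -0.7  0.7] gap 14.2 j6 -0.18 tilt 0.0012
```

```bash
python3 -m jog '[{"grip":0.35,"tx":0,"ty":0.03,"tz":-0.02,"turn":0},{"grip":0.35,"tx":0,"ty":0.03,"tz":-0.02,"turn":0},{"grip":0.35,"tx":0,"ty":0.03,"tz":-0.02,"turn":0},{"grip":0.35,"tx":0,"ty":0.03,"tz":-0.02,"turn":0},{"grip":0.35,"tx":-0.5,"ty":0.03,"tz":-0.02,"turn":0},{"grip":0.35,"tx":-1.3,"ty":0.03,"tz":-0.02,"turn":0},{"grip":0.35,"tx":-1.8,"ty":0.03,"tz":-0.02,"turn":0}]';python3 -c "
from h import *
go([505,265,150],-.2685);c=shot('top','t5');
P=np.array([(24,69,28),(24,-69,28),(-24,-69,28),(-24,69,28)])
pts=proj(c,place([509.4,292.1,-.2685],P));print(pts.round(1))
a=c['image'][:,:,::-1].copy();cv2.polylines(a,[pts.astype(int)],True,(0,0,255),1)
cv2.imwrite('pics/t5c.png',cv2.resize(a[210:310,140:420],None,fx=2.8,fy=2.8,interpolation=cv2.INTER_CUBIC))"
```

```text
clock: 21.05
eef_pos: [456.1, -10.4, 135.7]
eef_rot: [-0.173, 1.569, -0.1]
wrist_force: [1.0, -0.2, 0.1]
finger_gap: 32.9
t=21.1 grasp [456.1 -10.4 154.5] jaw 4.2 | tx 0.114 ty 6.779 tz 1.717 turn 3.26 alt turn -26.74 F [ 1.  -0.2  0.1] gap 32.9 j6 -0.18 tilt 0.0014
[[174.8 235.4]
 [231.9 250.1]
 [226.2 270.1]
 [168.9 255.3]]
```

View pics/t5c.png

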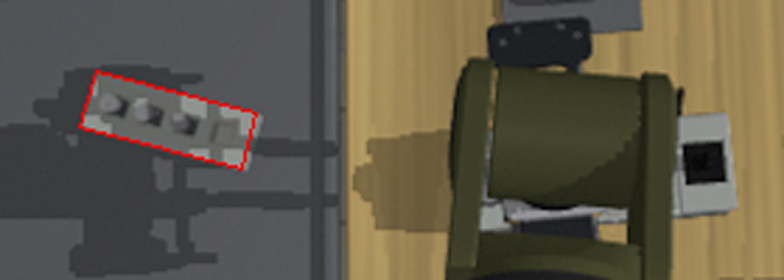

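The caddy matches the predicted outline (three cells left). On to the next cell, with a numeric check of its top from the wrist camera.

```bash
cat >> h.py <<'E'
def celltop(c,p,rad=7.25,z=56):
    """refine a cell top near world p by Hough circle"""
    u,v=proj(c,[p[0],p[1],z])[0];e=proj(c,[p[0]+rad,p[1],z])[0];r=np.hypot(*(e-[u,v]))
    w=int(3.0*r);u0,v0=int(u)-w,int(v)-w
    g=cv2.cvtColor(c["image"],cv2.COLOR_RGB2GRAY)[max(v0,0):v0+2*w,u0:u0+2*w];k=4;g=cv2.GaussianBlur(cv2.resize(g,None,fx=k,fy=k,interpolation=cv2.INTER_CUBIC),(0,0),3)
    h=cv2.HoughCircles(g,cv2.HOUGH_GRADIENT,1,20,param1=60,param2=12,minRadius=int(.85*r*k),maxRadius=int(1.15*r*k))
    if h is None: return None
    q=h[0];q=q[np.argsort(np.hypot(q[:,0]/k+u0-u,q[:,1]/k+max(v0,0)-v))][:3]
    return [(back(c,[a/k+u0,b/k+max(v0,0)],z)[0][:2]).round(1) for a,b,_ in q]
E
python3 -c "
from h import *
c=load('w8');print([celltop(c,p) for p in((521.3,336),(513.3,307),(505.1,278),(497,249))])
go([505.2,277.8,100],-.2685)"; python3 -m jog '[{"grip":0.45,"tx":0,"ty":1,"tz":0.26,"turn":0.6},{"grip":0.45,"tx":0,"ty":2,"tz":0.52,"turn":1.2},{"grip":0.45,"tx":0,"ty":3,"tz":0.78,"turn":1.8},{"grip":0.45,"tx":0,"ty":4,"tz":1.04,"turn":2.4},{"grip":0.45,"tx":0,"ty":5,"tz":1.3,"turn":3},{"grip":0.45,"tx":0,"ty":6,"tz":1.56,"turn":3.26},{"grip":0.45,"tx":0.1,"ty":6.9,"tz":1.7,"turn":3.26},{"grip":0.45,"tx":0.5,"ty":7.1,"tz":1.75,"turn":3.26},{"grip":0.45,"tx":0.5,"ty":7.1,"tz":1.75,"turn":3.26},{"grip":0.45,"tx":0.5,"ty":7.1,"tz":1.75,"turn":3.26},{"grip":0.45,"tx":0.5,"ty":7.1,"tz":1.75,"turn":3.26}]'; python3 -c "
from h import *
c=shot('wrist','w10');print([celltop(c,p) for p in((521.3,336),(513.3,307),(505.1,278))])
go([505.2,277.8,51],-.2685)"
```

```text
[[array([521.6, 336.7])], [array([513.2, 307.5]), array([515. , 312.8])], [array([505.1, 278.2])], [array([496.8, 249.2])]]
t=21.1 grasp [457.5 -10.5 157.6] jaw 4.2 | tx 1.444 ty 7.105 tz 1.702 turn 3.26 alt turn -26.74 F [1.1 0.1 3.4] gap 33.3 j6 -0.18 tilt 0.0064
clock: 22.02
eef_pos: [505.2, 277.0, 114.0]
eef_rot: [-0.062, 1.571, -0.331]
wrist_force: [-0.0, -0.3, 0.0]
finger_gap: 42.2
[[array([521.5, 337.3])], [array([513.2, 307.3]), array([515.8, 314.4])], [array([504.6, 277.3])]]
t=22.1 grasp [505.4 276.9 133.1] jaw -15.5 | tx 2.052 ty 0.020 tz -0.013 turn -0.02 alt turn 29.98 F [-0.5  0.1 -0. ] gap 42.0 j6 0.71 tilt 0.0008
```

```bash
python3 -m jog '[{"grip":0.45,"tx":0.7,"ty":0.02,"tz":-0.01,"turn":0},{"grip":0.45,"tx":1.4,"ty":0.02,"tz":-0.01,"turn":0},{"grip":0.45,"tx":1.85,"ty":0.02,"tz":-0.01,"turn":0},{"grip":0.45,"tx":2.05,"ty":0.02,"tz":-0.01,"turn":0},{"grip":0.45,"tx":2.05,"ty":0.02,"tz":-0.01,"turn":0},{"grip":0,"tx":2.05,"ty":0.02,"tz":-0.01,"turn":0},{"grip":0,"tx":2.05,"ty":0.02,"tz":-0.01,"turn":0},{"grip":0,"tx":2.05,"ty":0.02,"tz":-0.01,"turn":0},{"grip":0,"tx":2.05,"ty":0.02,"tz":-0.01,"turn":0},{"grip":0,"tx":2.05,"ty":0.02,"tz":-0.01,"turn":0},{"grip":0,"tx":2.05,"ty":0.02,"tz":-0.01,"turn":0}]' ;python3 -m jog '[{"grip":0,"tx":-0.2,"ty":0,"tz":0,"turn":0},{"grip":0,"tx":-0.6,"ty":0,"tz":0,"turn":0},{"grip":0,"tx":-1.4,"ty":0,"tz":0,"turn":0},{"grip":0,"tx":-2.2,"ty":0,"tz":0,"turn":0},{"grip":0,"tx":-2.2,"ty":0,"tz":0,"turn":0},{"grip":0,"tx":-2.2,"ty":0,"tz":0,"turn":0}]';python3 -c "
from h import *
go([457.6,-40.6,115],.072)"
```

```text
clock: 22.98
eef_pos: [505.3, 279.0, 32.2]
eef_rot: [0.729, 1.57, 0.46]
wrist_force: [0.2, -0.6, 5.6]
finger_gap: 13.8
clock: 23.48
eef_pos: [505.5, 279.1, 121.4]
eef_rot: [0.709, 1.567, 0.44]
wrist_force: [0.1, 0.8, -1.3]
finger_gap: 13.8
t=23.5 grasp [505.4 279.1 140.2] jaw -15.4 | tx 0.615 ty -8.025 tz 0.969 turn -3.26 alt turn 26.74 F [ 0.1  0.8 -1.3] gap 13.8 j6 0.71 tilt 0.0033
```

```bash
python3 -m jog '[{"grip":0,"tx":0,"ty":-1,"tz":0.12,"turn":-0.6},{"grip":0,"tx":0,"ty":-2,"tz":0.24,"turn":-1.2},{"grip":0,"tx":0,"ty":-3,"tz":0.36,"turn":-1.8},{"grip":0,"tx":0,"ty":-4,"tz":0.48,"turn":-2.4},{"grip":0,"tx":0,"ty":-5,"tz":0.6,"turn":-3},{"grip":0,"tx":0,"ty":-6,"tz":0.72,"turn":-3.26},{"grip":0,"tx":0,"ty":-7,"tz":0.85,"turn":-3.26},{"grip":0,"tx":0,"ty":-8,"tz":0.97,"turn":-3.26},{"grip":0,"tx":0.3,"ty":-8.02,"tz":0.97,"turn":-3.26},{"grip":0,"tx":0.6,"ty":-8.02,"tz":0.97,"turn":-3.26},{"grip":0,"tx":0.6,"ty":-8.02,"tz":0.97,"turn":-3.26},{"grip":0,"tx":0.6,"ty":-8.02,"tz":0.97,"turn":-3.26}]';python3 -c "
from h import *
go([457.6,-40,78],.072)"
```

```text
clock: 24.48
eef_pos: [456.3, -40.6, 94.6]
eef_rot: [2.893, 1.568, 2.965]
wrist_force: [0.9, 0.5, -0.1]
finger_gap: 14.0
t=24.5 grasp [456.4 -40.6 113.4] jaw 4.1 | tx 0.886 ty 0.013 tz 0.033 turn 0.00 alt turn -30.00 F [ 0.9  0.5 -0.1] gap 14.0 j6 -0.24 tilt 0.0025
```

```bash
python3 -m jog '[{"grip":0,"tx":0.1,"ty":0.01,"tz":0.03,"turn":0},{"grip":0,"tx":0.35,"ty":0.01,"tz":0.03,"turn":0},{"grip":0,"tx":0.6,"ty":0.01,"tz":0.03,"turn":0},{"grip":0,"tx":0.85,"ty":0.01,"tz":0.03,"turn":0},{"grip":0,"tx":0.88,"ty":0.01,"tz":0.03,"turn":0},{"grip":0,"tx":0.88,"ty":0.01,"tz":0.03,"turn":0}]';python3 -m jog '[{"grip":0.35,"tx":0,"ty":0,"tz":0,"turn":0},{"grip":0.35,"tx":0,"ty":0,"tz":0,"turn":0},{"grip":0.35,"tx":0,"ty":0,"tz":0,"turn":0},{"grip":0.35,"tx":0,"ty":0,"tz":0,"turn":0},{"grip":0.35,"tx":-0.5,"ty":0,"tz":0,"turn":0},{"grip":0.35,"tx":-1.3,"ty":0,"tz":0,"turn":0},{"grip":0.35,"tx":-1.8,"ty":0,"tz":0,"turn":0},{"grip":0.35,"tx":-1.8,"ty":0,"tz":0,"turn":0}]';python3 -c "
from h import *
c=shot('wrist','w11')
go([513.3,306.8,130],-.2685)"
```

```text
clock: 24.98
eef_pos: [457.7, -40.1, 59.3]
eef_rot: [2.902, 1.569, 2.975]
wrist_force: [-0.1, 0.2, -0.1]
finger_gap: 13.9
clock: 25.65
eef_pos: [460.0, -40.6, 136.3]
eef_rot: [-0.239, 1.564, -0.167]
wrist_force: [0.5, 0.3, 0.2]
finger_gap: 32.7
t=25.7 grasp [459.1 -40.4 152.9] jaw 4.1 | tx 0.573 ty 8.561 tz 1.977 turn 3.26 alt turn -26.74 F [ 0.1 -0.6 -0.6] gap 32.8 j6 -0.24 tilt 0.0042
```

```bash
python3 -m jog '[{"grip":0.45,"tx":0,"ty":1,"tz":0.23,"turn":0.6},{"grip":0.45,"tx":0,"ty":2,"tz":0.46,"turn":1.2},{"grip":0.45,"tx":0,"ty":3,"tz":0.7,"turn":1.8},{"grip":0.45,"tx":0,"ty":4,"tz":0.93,"turn":2.4},{"grip":0.45,"tx":0,"ty":5,"tz":1.16,"turn":3},{"grip":0.45,"tx":0,"ty":6,"tz":1.4,"turn":3.26},{"grip":0.45,"tx":0.1,"ty":7,"tz":1.63,"turn":3.26},{"grip":0.45,"tx":0.5,"ty":8,"tz":1.86,"turn":3.26},{"grip":0.45,"tx":0.5,"ty":8.55,"tz":1.97,"turn":3.26},{"grip":0.45,"tx":0.5,"ty":8.55,"tz":1.97,"turn":3.26},{"grip":0.45,"tx":0.5,"ty":8.55,"tz":1.97,"turn":3.26},{"grip":0.45,"tx":0.5,"ty":8.55,"tz":1.97,"turn":3.26}]'; python3 -c "
from h import *
c=shot('wrist','w12');print([celltop(c,p) for p in((521.3,336),(513.3,307))])
go([513.3,306.8,51],-.2685)"
```

```text
clock: 26.7
eef_pos: [511.7, 305.8, 111.4]
eef_rot: [-2.285, 1.569, -2.554]
wrist_force: [-0.4, -0.5, 0.1]
finger_gap: 42.6
[[array([521.2, 336.2]), array([523.2, 343.7])], [array([512.7, 306.5])]]
t=26.8 grasp [512.  305.5 130.7] jaw -15.5 | tx 1.992 ty 0.041 tz 0.024 turn -0.01 alt turn 29.99 F [-0.6  0.2  0.7] gap 42.4 j6 0.75 tilt 0.0007
```

```bash
python3 -m jog '[{"grip":0.45,"tx":0.7,"ty":0.02,"tz":0.01,"turn":0},{"grip":0.45,"tx":1.4,"ty":0.02,"tz":0.01,"turn":0},{"grip":0.45,"tx":1.8,"ty":0.02,"tz":0.01,"turn":0},{"grip":0.45,"tx":1.99,"ty":0.02,"tz":0.01,"turn":0},{"grip":0.45,"tx":1.99,"ty":0.02,"tz":0.01,"turn":0},{"grip":0,"tx":1.99,"ty":0.02,"tz":0.01,"turn":0},{"grip":0,"tx":1.99,"ty":0.02,"tz":0.01,"turn":0},{"grip":0,"tx":1.99,"ty":0.02,"tz":0.01,"turn":0},{"grip":0,"tx":1.99,"ty":0.02,"tz":0.01,"turn":0},{"grip":0,"tx":1.99,"ty":0.02,"tz":0.01,"turn":0},{"grip":0,"tx":1.99,"ty":0.02,"tz":0.01,"turn":0}]' ;python3 -m jog '[{"grip":0,"tx":-0.2,"ty":0,"tz":0,"turn":0},{"grip":0,"tx":-0.6,"ty":0,"tz":0,"turn":0},{"grip":0,"tx":-1.4,"ty":0,"tz":0,"turn":0},{"grip":0,"tx":-2.2,"ty":0,"tz":0,"turn":0},{"grip":0,"tx":-2.2,"ty":0,"tz":0,"turn":0},{"grip":0,"tx":-2.2,"ty":0,"tz":0,"turn":0}]';python3 -c "
from h import *
go([459.8,-70.3,115],.072)"
```

```text
clock: 27.67
eef_pos: [513.0, 307.4, 33.3]
eef_rot: [0.754, 1.57, 0.485]
wrist_force: [-0.6, -1.2, 4.7]
finger_gap: 13.9
clock: 28.17
eef_pos: [513.3, 307.6, 122.7]
eef_rot: [0.749, 1.567, 0.48]
wrist_force: [0.5, -0.2, -0.6]
finger_gap: 13.8
t=28.2 grasp [513.2 307.5 141.5] jaw -15.4 | tx 0.643 ty -9.463 tz 1.220 turn -3.26 alt turn 26.74 F [ 0.5 -0.2 -0.6] gap 13.8 j6 0.75 tilt 0.0035
```

```bash
python3 -m jog '[{"grip":0,"tx":0,"ty":-1,"tz":0.13,"turn":-0.6},{"grip":0,"tx":0,"ty":-2,"tz":0.26,"turn":-1.2},{"grip":0,"tx":0,"ty":-3,"tz":0.39,"turn":-1.8},{"grip":0,"tx":0,"ty":-4,"tz":0.52,"turn":-2.4},{"grip":0,"tx":0,"ty":-5,"tz":0.65,"turn":-3},{"grip":0,"tx":0,"ty":-6,"tz":0.78,"turn":-3.26},{"grip":0,"tx":0,"ty":-7,"tz":0.9,"turn":-3.26},{"grip":0,"tx":0,"ty":-8,"tz":1.03,"turn":-3.26},{"grip":0,"tx":0,"ty":-9,"tz":1.16,"turn":-3.26},{"grip":0,"tx":0.3,"ty":-9.46,"tz":1.22,"turn":-3.26},{"grip":0,"tx":0.6,"ty":-9.46,"tz":1.22,"turn":-3.26},{"grip":0,"tx":0.6,"ty":-9.46,"tz":1.22,"turn":-3.26}]';python3 -c "
from h import *
go([459.8,-70.3,78],.072)"
```

```text
clock: 29.17
eef_pos: [457.4, -71.3, 94.0]
eef_rot: [2.84, 1.566, 2.91]
wrist_force: [-0.5, 0.2, -0.9]
finger_gap: 14.3
t=29.2 grasp [457.5 -71.3 112.8] jaw 4.0 | tx 0.871 ty 0.020 tz 0.064 turn -0.02 alt turn 29.98 F [-0.5  0.2 -0.9] gap 14.3 j6 -0.30 tilt 0.0047
```

```bash
python3 -m jog '[{"grip":0,"tx":0,"ty":0.02,"tz":0.05,"turn":0},{"grip":0,"tx":0,"ty":0.02,"tz":0.05,"turn":0},{"grip":0,"tx":0.25,"ty":0.02,"tz":0.05,"turn":0}]'; python3 -c "
from h import *
go([459.8,-70.3,78],.072)"
```

```text
clock: 29.42
eef_pos: [462.3, -69.2, 88.1]
eef_rot: [-0.298, 1.568, -0.224]
wrist_force: [0.1, 0.1, -0.2]
finger_gap: 14.1
t=29.4 grasp [462.3 -69.2 106.9] jaw 4.2 | tx 0.721 ty -0.023 tz -0.065 turn 0.02 alt turn -29.98 F [ 0.1  0.1 -0.2] gap 14.1 j6 -0.30 tilt 0.0031
```

```bash
python3 -m jog '[{"grip":0,"tx":0,"ty":-0.02,"tz":-0.04,"turn":0},{"grip":0,"tx":0,"ty":-0.02,"tz":-0.04,"turn":0},{"grip":0,"tx":0,"ty":-0.02,"tz":-0.04,"turn":0},{"grip":0,"tx":0,"ty":-0.02,"tz":-0.04,"turn":0}]'; python3 -c "
from h import *
go([459.8,-70.3,78],.072)"
```

```text
clock: 29.75
eef_pos: [459.6, -70.5, 86.8]
eef_rot: [-0.233, 1.571, -0.16]
wrist_force: [-0.3, 0.0, -0.7]
finger_gap: 13.8
t=29.8 grasp [459.6 -70.5 105.6] jaw 4.2 | tx 0.691 ty 0.004 tz 0.004 turn 0.01 alt turn -29.99 F [-0.3  0.  -0.7] gap 13.8 j6 -0.30 tilt 0.0003
```

```bash
python3 -m jog '[{"grip":0,"tx":0.25,"ty":0,"tz":0,"turn":0},{"grip":0,"tx":0.5,"ty":0,"tz":0,"turn":0},{"grip":0,"tx":0.68,"ty":0,"tz":0,"turn":0},{"grip":0,"tx":0.68,"ty":0,"tz":0,"turn":0},{"grip":0,"tx":0.68,"ty":0,"tz":0,"turn":0}]';python3 -m jog '[{"grip":0.35,"tx":0,"ty":0,"tz":0,"turn":0},{"grip":0.35,"tx":0,"ty":0,"tz":0,"turn":0},{"grip":0.35,"tx":0,"ty":0,"tz":0,"turn":0},{"grip":0.35,"tx":0,"ty":0,"tz":0,"turn":0},{"grip":0.35,"tx":-0.5,"ty":0,"tz":0,"turn":0},{"grip":0.35,"tx":-1.3,"ty":0,"tz":0,"turn":0},{"grip":0.35,"tx":-1.8,"ty":0,"tz":0,"turn":0},{"grip":0.35,"tx":-1.8,"ty":0,"tz":0,"turn":0},{"grip":0.35,"tx":-1.8,"ty":0,"tz":0,"turn":0}]';python3 -c "
from h import *
c=shot('wrist','w13')
go([521.3,335.8,130],-.2685)"
```

```text
clock: 30.17
eef_pos: [459.2, -70.5, 58.8]
eef_rot: [2.833, 1.569, 2.906]
wrist_force: [-0.2, -0.1, -0.3]
finger_gap: 14.1
clock: 30.92
eef_pos: [460.0, -70.7, 132.2]
eef_rot: [-0.308, 1.569, -0.236]
wrist_force: [0.2, -1.4, -0.4]
finger_gap: 32.9
t=31.0 grasp [459.4 -70.5 150. ] jaw 4.2 | tx 0.499 ty 10.019 tz 2.279 turn 3.26 alt turn -26.74 F [-0.5 -0.2  0.2] gap 32.9 j6 -0.30 tilt 0.0001
```

```bash
python3 -m jog '[{"grip":0.45,"tx":0,"ty":1,"tz":0.23,"turn":0.6},{"grip":0.45,"tx":0,"ty":2,"tz":0.46,"turn":1.2},{"grip":0.45,"tx":0,"ty":3,"tz":0.7,"turn":1.8},{"grip":0.45,"tx":0,"ty":4,"tz":0.93,"turn":2.4},{"grip":0.45,"tx":0,"ty":5,"tz":1.16,"turn":3},{"grip":0.45,"tx":0,"ty":6,"tz":1.4,"turn":3.26},{"grip":0.45,"tx":0,"ty":7,"tz":1.63,"turn":3.26},{"grip":0.45,"tx":0.1,"ty":8,"tz":1.86,"turn":3.26},{"grip":0.45,"tx":0.4,"ty":9,"tz":2.05,"turn":3.26},{"grip":0.45,"tx":0.4,"ty":10,"tz":2.28,"turn":3.26},{"grip":0.45,"tx":0.4,"ty":10,"tz":2.28,"turn":3.26},{"grip":0.45,"tx":0.4,"ty":10,"tz":2.28,"turn":3.26}]'; python3 -m jog '[{"grip":0.45,"tx":0,"ty":0,"tz":0,"turn":0},{"grip":0.45,"tx":0,"ty":0,"tz":0,"turn":0}]' >/dev/null; python3 -c "
from h import *
c=shot('wrist','w14');print([celltop(c,p) for p in((521.3,336),)])
go([521.3,335.8,51],-.2685)"
```

```text
clock: 31.97
eef_pos: [520.5, 336.2, 113.0]
eef_rot: [-2.352, 1.568, -2.618]
wrist_force: [0.6, -0.1, -0.5]
finger_gap: 42.5
[[array([521.1, 335.6])]]
t=32.2 grasp [521.7 333.7 134.1] jaw -15.5 | tx 2.078 ty 0.048 tz -0.022 turn -0.02 alt turn 29.98 F [-0.2  0.  -0.5] gap 42.4 j6 0.78 tilt 0.0004
```

```bash
python3 -m jog '[{"grip":0.45,"tx":0.7,"ty":0.04,"tz":-0.02,"turn":0},{"grip":0.45,"tx":1.4,"ty":0.04,"tz":-0.02,"turn":0},{"grip":0.45,"tx":1.9,"ty":0.04,"tz":-0.02,"turn":0},{"grip":0.45,"tx":2.07,"ty":0.04,"tz":-0.02,"turn":0},{"grip":0.45,"tx":2.07,"ty":0.04,"tz":-0.02,"turn":0},{"grip":0,"tx":2.07,"ty":0.04,"tz":-0.02,"turn":0},{"grip":0,"tx":2.07,"ty":0.04,"tz":-0.02,"turn":0},{"grip":0,"tx":2.07,"ty":0.04,"tz":-0.02,"turn":0},{"grip":0,"tx":2.07,"ty":0.04,"tz":-0.02,"turn":0},{"grip":0,"tx":2.07,"ty":0.04,"tz":-0.02,"turn":0},{"grip":0,"tx":2.07,"ty":0.04,"tz":-0.02,"turn":0}]' ;python3 -m jog '[{"grip":0,"tx":-0.2,"ty":0,"tz":0,"turn":0},{"grip":0,"tx":-0.6,"ty":0,"tz":0,"turn":0},{"grip":0,"tx":-1.4,"ty":0,"tz":0,"turn":0},{"grip":0,"tx":-2.2,"ty":0,"tz":0,"turn":0},{"grip":0,"tx":-2.2,"ty":0,"tz":0,"turn":0},{"grip":0,"tx":-2.2,"ty":0,"tz":0,"turn":0}]';python3 -c "
from h import *
go([461.9,-100.4,115],.072)"
```

```text
clock: 33.1
eef_pos: [521.6, 337.0, 33.4]
eef_rot: [0.779, 1.57, 0.51]
wrist_force: [-0.5, -0.4, 4.4]
finger_gap: 13.9
clock: 33.6
eef_pos: [521.8, 337.1, 122.7]
eef_rot: [0.786, 1.567, 0.517]
wrist_force: [0.0, 0.2, -1.1]
finger_gap: 13.9
t=33.6 grasp [521.8 337.1 141.5] jaw -15.4 | tx 0.640 ty -10.944 tz 1.461 turn -3.26 alt turn 26.74 F [ 0.   0.2 -1.1] gap 13.9 j6 0.78 tilt 0.0034
```

```bash
python3 -m jog '[{"grip":0,"tx":0,"ty":-1,"tz":0.13,"turn":-0.6},{"grip":0,"tx":0,"ty":-2,"tz":0.26,"turn":-1.2},{"grip":0,"tx":0,"ty":-3,"tz":0.39,"turn":-1.8},{"grip":0,"tx":0,"ty":-4,"tz":0.52,"turn":-2.4},{"grip":0,"tx":0,"ty":-5,"tz":0.65,"turn":-3},{"grip":0,"tx":0,"ty":-6,"tz":0.78,"turn":-3.26},{"grip":0,"tx":0,"ty":-7,"tz":0.9,"turn":-3.26},{"grip":0,"tx":0,"ty":-8,"tz":1.03,"turn":-3.26},{"grip":0,"tx":0,"ty":-9,"tz":1.2,"turn":-3.26},{"grip":0,"tx":0,"ty":-10,"tz":1.33,"turn":-3.26},{"grip":0,"tx":0.3,"ty":-10.94,"tz":1.46,"turn":-3.26},{"grip":0,"tx":0.6,"ty":-10.94,"tz":1.46,"turn":-3.26}]'>/dev/null; python3 -m jog '[{"grip":0,"tx":0,"ty":0,"tz":0,"turn":0},{"grip":0,"tx":0,"ty":0,"tz":0,"turn":0},{"grip":0,"tx":0,"ty":0,"tz":0,"turn":0},{"grip":0,"tx":0,"ty":0,"tz":0,"turn":0}]';python3 -c "
from h import *
go([461.9,-99.6,78],.072)"
```

```text
clock: 34.93
eef_pos: [461.5, -99.7, 97.0]
eef_rot: [-0.166, 1.57, -0.092]
wrist_force: [-0.2, 0.8, 0.2]
finger_gap: 14.1
t=34.9 grasp [461.5 -99.7 115.8] jaw 4.2 | tx 0.946 ty 0.002 tz 0.009 turn 0.02 alt turn -29.98 F [-0.2  0.8  0.2] gap 14.1 j6 -0.36 tilt 0.0004
```

Release this one, rise, and look at all the wells from the wrist (tool pulled back).

```bash
python3 -m jog '[{"grip":0,"tx":0.3,"ty":0,"tz":0,"turn":0},{"grip":0,"tx":0.6,"ty":0,"tz":0,"turn":0},{"grip":0,"tx":0.85,"ty":0,"tz":0,"turn":0},{"grip":0,"tx":0.93,"ty":0,"tz":0,"turn":0},{"grip":0,"tx":0.93,"ty":0,"tz":0,"turn":0},{"grip":0,"tx":0.93,"ty":0,"tz":0,"turn":0}]';python3 -m jog '[{"grip":0.35,"tx":0,"ty":0,"tz":0,"turn":0},{"grip":0.35,"tx":0,"ty":0,"tz":0,"turn":0},{"grip":0.35,"tx":0,"ty":0,"tz":0,"turn":0},{"grip":0.35,"tx":0,"ty":0,"tz":0,"turn":0},{"grip":0.35,"tx":-0.5,"ty":0,"tz":0,"turn":0},{"grip":0.35,"tx":-1.3,"ty":0,"tz":0,"turn":0},{"grip":0.35,"tx":-2.1,"ty":0,"tz":0,"turn":0},{"grip":0.35,"tx":-2.8,"ty":0,"tz":0.4,"turn":0},{"grip":0.35,"tx":-2.8,"ty":0,"tz":1.3,"turn":0},{"grip":0.35,"tx":-2.8,"ty":0,"tz":1.8,"turn":0},{"grip":0.35,"tx":-2.8,"ty":0,"tz":1.8,"turn":0},{"grip":0.35,"tx":-2.8,"ty":0,"tz":1.8,"turn":0}]';python3 -c "
from h import *
c=shot('wrist','w15');cv2.imwrite('pics/w15c.png',crop(c,140,110,440,360,2.4))
go([612,-44,85],.072)"
```

```text
clock: 35.43
eef_pos: [461.5, -100.4, 59.8]
eef_rot: [-0.373, 1.571, -0.3]
wrist_force: [-0.4, -0.1, -0.5]
finger_gap: 14.2
clock: 36.43
eef_pos: [533.1, -95.2, 171.0]
eef_rot: [2.855, 1.57, 2.928]
wrist_force: [0.1, -0.0, -0.2]
finger_gap: 32.5
t=36.5 grasp [532.5 -95.4 189.8] jaw 4.2 | tx 2.618 ty 1.136 tz 2.078 turn 0.01 alt turn -29.99 F [-0.  -0.7 -0.3] gap 32.6 j6 -0.32 tilt 0.0011
```

View pics/w15c.png

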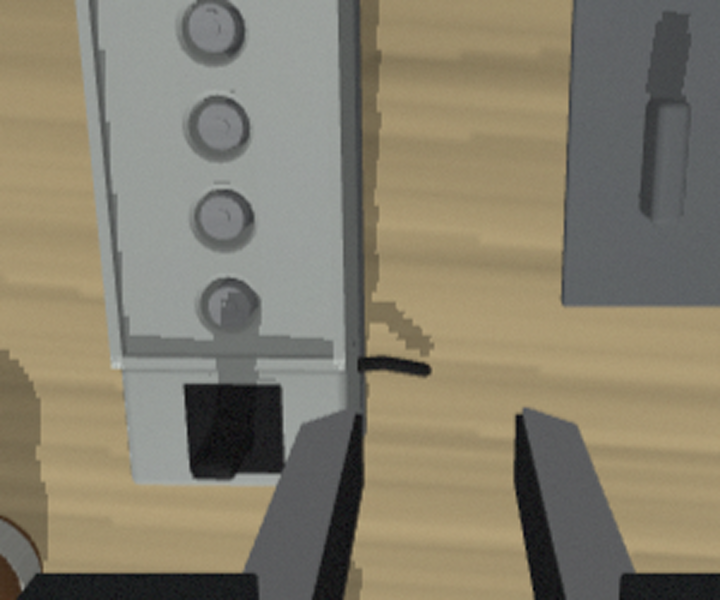

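All four cells are down in their wells (crop (212,30), (219,127), (223,218) and (229,305)), and the cover lies to the right with its corner at (563,303). I check that against where I released it.

```bash
python3 -c "
from h import *
c=load('w15');f=lambda a:np.array(a,float)/2.4+[140,110]
print(back(c,f([(563,304),(574,20)]),6),place([612,-43.9,.073],[(-33.5,-59.5,6)]))
print('bar pred',((proj(c,place([612,-43.9,.073],[(-6,22,30),(6,22,30),(6,-22,30),(-6,-22,30)]))-[140,110])*2.4).round())
go([612,-43.9,60],.073)"
```

```text
[[ 583.19537802 -105.02320631    6.        ]
 [ 575.12224684    2.40956547    6.        ]] [[ 582.92886439 -105.68486121    6.        ]]
bar pred [[659.  99.]
 [694.  99.]
 [684. 224.]
 [651. 223.]]
t=36.5 grasp [532.5 -95.4 189.8] jaw 4.2 | tx 3.243 ty 1.138 tz 2.078 turn -0.00 alt turn 30.00 F [-0.  -0.7 -0.3] gap 32.6 j6 -0.32 tilt 0.0011
```

```bash
python3 -m jog '[{"grip":0.4,"tx":0,"ty":0.6,"tz":0.8,"turn":0},{"grip":0.4,"tx":0.3,"ty":1.13,"tz":1.7,"turn":0},{"grip":0.4,"tx":1,"ty":1.13,"tz":2.07,"turn":0},{"grip":0.4,"tx":2,"ty":1.13,"tz":2.07,"turn":0},{"grip":0.4,"tx":2.8,"ty":1.13,"tz":2.07,"turn":0},{"grip":0.4,"tx":3.2,"ty":1.13,"tz":2.07,"turn":0},{"grip":0.4,"tx":3.2,"ty":1.13,"tz":2.07,"turn":0},{"grip":0.4,"tx":3.2,"ty":1.13,"tz":2.07,"turn":0},{"grip":0.4,"tx":3.2,"ty":1.13,"tz":2.07,"turn":0}]';python3 -c "
from h import *
go([612,-43.9,28],.073)"
```

```text
clock: 37.23
eef_pos: [612.9, -44.6, 45.4]
eef_rot: [-0.198, 1.568, -0.125]
wrist_force: [0.6, -0.4, -0.2]
finger_gap: 37.8
t=37.2 grasp [612.8 -44.6  64.2] jaw 4.1 | tx 0.905 ty 0.020 tz -0.022 turn -0.01 alt turn 29.99 F [ 0.6 -0.4 -0.2] gap 37.8 j6 -0.20 tilt 0.0023
```

```bash
python3 -m jog '[{"grip":0.4,"tx":0.4,"ty":0.01,"tz":-0.01,"turn":0},{"grip":0.4,"tx":0.75,"ty":0.01,"tz":-0.01,"turn":0},{"grip":0.4,"tx":0.9,"ty":0.01,"tz":-0.01,"turn":0},{"grip":0.4,"tx":0.9,"ty":0.01,"tz":-0.01,"turn":0},{"grip":0,"tx":0.9,"ty":0.01,"tz":-0.01,"turn":0},{"grip":0,"tx":0.9,"ty":0.01,"tz":-0.01,"turn":0},{"grip":0,"tx":0.9,"ty":0.01,"tz":-0.01,"turn":0},{"grip":0,"tx":0.9,"ty":0.01,"tz":-0.01,"turn":0},{"grip":0,"tx":0.9,"ty":0.01,"tz":-0.01,"turn":0},{"grip":0,"tx":0.9,"ty":0.01,"tz":-0.01,"turn":0}]' 35;python3 -m jog '[{"grip":0,"tx":-0.3,"ty":0,"tz":0,"turn":0},{"grip":0,"tx":-1,"ty":0,"tz":0,"turn":0},{"grip":0,"tx":-2,"ty":0,"tz":0,"turn":0},{"grip":0,"tx":-2.9,"ty":0,"tz":0,"turn":0},{"grip":0,"tx":-2.9,"ty":0,"tz":0,"turn":0},{"grip":0,"tx":-2.9,"ty":0,"tz":0,"turn":0}]';python3 -c "
from h import *
go([458.7,-55.5,120],.072)"
```

```text
clock: 38.07
eef_pos: [612.1, -44.0, 7.8]
eef_rot: [-0.227, 1.57, -0.155]
wrist_force: [-0.4, 0.7, 2.7]
finger_gap: 11.8
clock: 38.57
eef_pos: [612.8, -44.1, 126.2]
eef_rot: [-0.199, 1.567, -0.127]
wrist_force: [0.1, 0.9, -1.7]
finger_gap: 11.8
t=38.6 grasp [612.7 -44.1 145. ] jaw 4.1 | tx 0.609 ty -0.006 tz -3.863 turn 0.00 alt turn -30.00 F [ 0.1  0.9 -1.7] gap 11.8 j6 -0.20 tilt 0.0043
```

```bash
python3 -m jog '[{"grip":0,"tx":0,"ty":0,"tz":-0.7,"turn":0},{"grip":0,"tx":0,"ty":0,"tz":-1.6,"turn":0},{"grip":0,"tx":0,"ty":0,"tz":-2.5,"turn":0},{"grip":0,"tx":0,"ty":0,"tz":-3.3,"turn":0},{"grip":0,"tx":0.3,"ty":0,"tz":-3.84,"turn":0},{"grip":0,"tx":0.9,"ty":0,"tz":-3.84,"turn":0},{"grip":0,"tx":1.2,"ty":0,"tz":-3.84,"turn":0},{"grip":0,"tx":1.2,"ty":0,"tz":-3.84,"turn":0},{"grip":0,"tx":1.2,"ty":0,"tz":-3.84,"turn":0},{"grip":0,"tx":1.2,"ty":0,"tz":-3.84,"turn":0}]';python3 -c "
from h import *
go([459.2,-55.4,83],.073)"
```

```text
clock: 39.4
eef_pos: [458.9, -55.1, 75.8]
eef_rot: [1.815, 1.571, 1.887]
wrist_force: [-0.0, 0.3, -0.6]
finger_gap: 11.8
t=39.4 grasp [458.9 -55.1  94.6] jaw 4.1 | tx 0.290 ty -0.008 tz 0.006 turn -0.01 alt turn 29.99 F [-0.   0.3 -0.6] gap 11.8 j6 -0.27 tilt 0.0000
```

```bash
python3 -m jog '[{"grip":0,"tx":0.1,"ty":-0.01,"tz":0,"turn":0},{"grip":0,"tx":0.2,"ty":-0.01,"tz":0,"turn":0},{"grip":0,"tx":0.28,"ty":-0.01,"tz":0,"turn":0},{"grip":0,"tx":0.3,"ty":-0.01,"tz":0,"turn":0},{"grip":0,"tx":0.3,"ty":-0.01,"tz":0,"turn":0}]';python3 -c "
from h import *
go([459.2,-55.4,83],.073)"
```

```text
clock: 39.82
eef_pos: [458.8, -55.5, 63.7]
eef_rot: [-1.415, 1.571, -1.343]
wrist_force: [-2.1, -0.2, 5.2]
finger_gap: 11.6
t=39.8 grasp [458.8 -55.5  82.5] jaw 4.2 | tx -0.013 ty 0.001 tz 0.010 turn -0.01 alt turn 29.99 F [-2.1 -0.2  5.2] gap 11.6 j6 -0.27 tilt 0.0000
```

Seated at the expected height (82.5). I release, rise, and head for the key.

```bash
python3 -m jog '[{"grip":0.4,"tx":0,"ty":0,"tz":0,"turn":0},{"grip":0.4,"tx":0,"ty":0,"tz":0,"turn":0},{"grip":0.4,"tx":0,"ty":0,"tz":0,"turn":0},{"grip":0.4,"tx":0,"ty":0,"tz":0,"turn":0},{"grip":0.4,"tx":-0.5,"ty":0,"tz":0,"turn":0},{"grip":0.4,"tx":-1.3,"ty":0,"tz":0,"turn":0},{"grip":0.4,"tx":-2.3,"ty":0,"tz":0,"turn":0},{"grip":0.4,"tx":-2.6,"ty":0,"tz":0,"turn":0},{"grip":0.4,"tx":-2.6,"ty":0,"tz":0,"turn":0},{"grip":0.4,"tx":-2.6,"ty":0,"tz":0,"turn":0}]';python3 -c "
from h import *
c=shot('wrist','w16');q=[458.9,-55.6,.072]
a=c['image'][:,:,::-1].copy()
for m in([(-40,66,61),(40,66,61),(40,-66,61),(-40,-66,61)],[(-33.5,59.5,62),(33.5,59.5,62),(33.5,-59.5,62),(-33.5,-59.5,62)]):cv2.polylines(a,[proj(c,place(q,m)).astype(int)],True,(0,0,255),1)
c2=shot('top','t6')
P=proj(c2,place([486.9,-330,-.39],[(35,28,32),(35,-28,32),(-35,-28,32),(-35,28,32)]))
b=c2['image'][:,:,::-1].copy();cv2.polylines(b,[P.astype(int)],True,(0,0,255),1)
k=cv2.resize(a[120:360,230:430],None,fx=2.4,fy=2.4);s=cv2.resize(b[215:305,430:520],(300,300));o=np.zeros((576,790,3),np.uint8);o[:,:480]=k;o[:300,485:785]=s;cv2.imwrite('pics/m2.png',o)
go([486.9,-330,180],np.radians(67.6))"
```

```text
clock: 40.65
eef_pos: [458.8, -55.5, 167.4]
eef_rot: [-0.278, 1.57, -0.206]
wrist_force: [-0.2, -0.2, -1.2]
finger_gap: 37.5
t=40.8 grasp [458.2 -55.4 184.9] jaw 4.1 | tx 0.118 ty -6.899 tz 0.220 turn -10.58 alt turn 19.42 F [-0.2 -0.3 -0.8] gap 37.2 j6 -0.27 tilt 0.0021
```

View pics/m2.png

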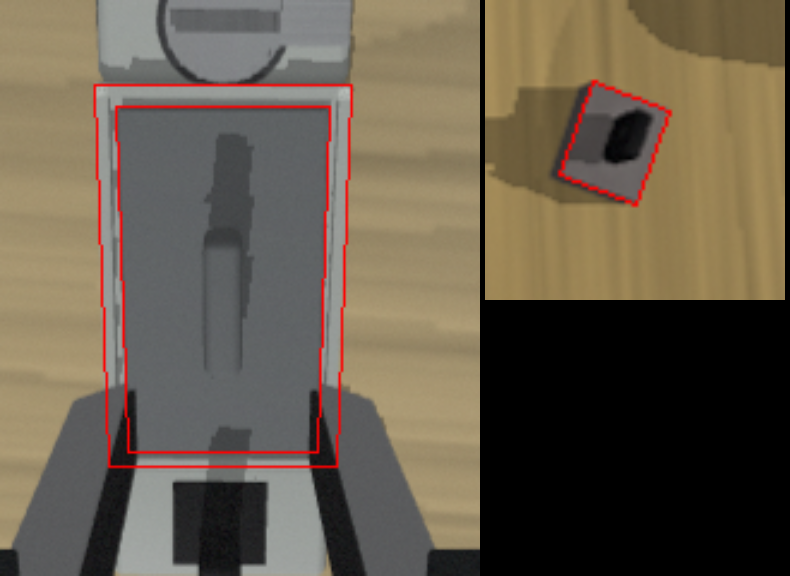

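The cover matches its seat outline; the stand and key match the predicted outline as well. I go fetch the key.

```bash
python3 -m jog '[{"grip":0.5,"tx":0,"ty":-0.6,"tz":0.02,"turn":-1},{"grip":0.5,"tx":0,"ty":-1.3,"tz":0.04,"turn":-2},{"grip":0.5,"tx":0,"ty":-2,"tz":0.06,"turn":-3},{"grip":0.5,"tx":0,"ty":-2.7,"tz":0.08,"turn":-4},{"grip":0.5,"tx":0,"ty":-3.4,"tz":0.1,"turn":-5},{"grip":0.5,"tx":0,"ty":-4.1,"tz":0.12,"turn":-6},{"grip":0.5,"tx":0,"ty":-4.8,"tz":0.14,"turn":-7},{"grip":0.5,"tx":0,"ty":-5.5,"tz":0.16,"turn":-8},{"grip":0.5,"tx":0.5,"ty":-6.2,"tz":0.2,"turn":-9},{"grip":0.5,"tx":1.2,"ty":-6.9,"tz":0.22,"turn":-10},{"grip":0.5,"tx":1.8,"ty":-6.9,"tz":0.22,"turn":-10.58},{"grip":0.5,"tx":1.8,"ty":-6.9,"tz":0.22,"turn":-10.58}]'>/dev/null;python3 -m jog '[{"grip":0.5,"tx":0,"ty":0,"tz":0,"turn":0},{"grip":0.5,"tx":0,"ty":0,"tz":0,"turn":0},{"grip":0.5,"tx":0,"ty":0,"tz":0,"turn":0}]';python3 -c "
from h import *
c=shot('wrist','w17');print(keyfit(c,[487,-330,-.39],32,76,(280,200,360,300),45))
go([487,-330.3,54.4],np.radians(67.6))"
```

```text
clock: 42.0
eef_pos: [488.2, -329.8, 97.1]
eef_rot: [-1.81, 1.569, -0.631]
wrist_force: [-0.1, 0.4, -0.2]
finger_gap: 46.9
(array([ 4.86248079e+02, -3.30365233e+02, -3.91830416e-01]), np.float64(9.063466109182627e-06), array([ 309,  236,   25,   64, 1441], dtype=int32), 1777.8503726290073)
t=42.0 grasp [ 488.1 -329.9  115.9] jaw 67.6 | tx 1.537 ty 0.026 tz -0.020 turn 0.00 alt turn -30.00 F [ 0.  -0.1 -0.2] gap 46.7 j6 -1.84 tilt 0.0023
```

```bash
python3 -m jog '[{"grip":0.5,"tx":0.5,"ty":0.02,"tz":-0.02,"turn":0},{"grip":0.5,"tx":1.1,"ty":0.02,"tz":-0.02,"turn":0},{"grip":0.5,"tx":1.45,"ty":0.02,"tz":-0.02,"turn":0},{"grip":0.5,"tx":1.53,"ty":0.02,"tz":-0.02,"turn":0},{"grip":0.5,"tx":1.53,"ty":0.02,"tz":-0.02,"turn":0},{"grip":0,"tx":1.53,"ty":0.02,"tz":-0.02,"turn":0},{"grip":0,"tx":1.53,"ty":0.02,"tz":-0.02,"turn":0},{"grip":0,"tx":1.53,"ty":0.02,"tz":-0.02,"turn":0},{"grip":0,"tx":1.53,"ty":0.02,"tz":-0.02,"turn":0},{"grip":0,"tx":1.53,"ty":0.02,"tz":-0.02,"turn":0},{"grip":0,"tx":1.53,"ty":0.02,"tz":-0.02,"turn":0}]' 40;python3 -c "
from h import *
go([453,29.5,150],np.radians(94.1))"
```

```text
clock: 42.97
eef_pos: [486.6, -330.7, 34.7]
eef_rot: [-1.777, 1.57, -0.596]
wrist_force: [-1.1, 0.7, 2.6]
finger_gap: 13.9
t=43.0 grasp [ 486.6 -330.7   53.5] jaw 67.6 | tx -2.417 ty 4.202 tz 8.007 turn -4.41 alt turn 25.59 F [-1.1  0.7  2.6] gap 13.9 j6 -1.84 tilt 0.0005
```

```bash
python3 -c "
from h import *
c=load('w16');f=lambda a:np.array(a,float)/2.4+[230,120]
print(back(c,f([(170,20),(279,20),(224,9),(224,31),(224.5,20)]),75).round(1))
g=cv2.cvtColor(c['image'],cv2.COLOR_RGB2GRAY)
for u in(312,318,324,330,336):print(u,g[118:140,u])
print(proj(c,[[453.2,29.3,75],[453.2,29.3+3.25,75],[453.2,29.3-3.25,75]]))"
python3 -m jog '[{"grip":0,"tx":-0.5,"ty":0,"tz":0,"turn":0},{"grip":0,"tx":-1.2,"ty":0,"tz":0,"turn":0},{"grip":0,"tx":-2.2,"ty":0,"tz":0,"turn":0},{"grip":0,"tx":-2.6,"ty":0.5,"tz":0.6,"turn":-0.5},{"grip":0,"tx":-2.6,"ty":1,"tz":1.4,"turn":-1},{"grip":0,"tx":-2.6,"ty":1.4,"tz":2.3,"turn":-1.5},{"grip":0,"tx":-2.6,"ty":1.8,"tz":3.2,"turn":-2},{"grip":0,"tx":-2.6,"ty":2.2,"tz":4.1,"turn":-2.5},{"grip":0,"tx":-2.6,"ty":2.6,"tz":5,"turn":-3},{"grip":0,"tx":-2.6,"ty":3.1,"tz":5.9,"turn":-3.5},{"grip":0,"tx":-2.6,"ty":3.6,"tz":6.8,"turn":-4},{"grip":0,"tx":-2.6,"ty":4.2,"tz":7.7,"turn":-4.4}]';python3 -c "
from h import *
go([453,29.5,130],np.radians(94.1))"
```

```text
[[437.1  28.1  75. ]
 [468.7  30.4  75. ]
 [452.5  32.3  75. ]
 [453.   26.2  75. ]
 [452.9  29.3  75. ]]
312 [134 134 132 133 131 116  88  96  96  96  94  96  96  96  99 116 130 133
 133 132 131 132]
318 [133 132 134 135 134 124 101  98  97 100  99  99  97  99  98 112 132 131
 130 133 132 134]
324 [131 134 135 134 134 122  98  98  98  99  98  96  96  97  96 114 134 132
 132 130 132 133]
330 [133 136 136 134 134 120 100  98  99  98 101  96  98  99  99 113 135 133
 134 135 136 133]
336 [135 136 135 135 135 123  93  94  96  96  96  96  93  95  94 110 132 133
 132 135 132 132]
[[323.99987489 128.32365647]
 [324.34520786 123.45373213]
 [323.6569377  133.15979513]]
clock: 43.97
eef_pos: [448.2, 18.4, 138.4]
eef_rot: [-1.654, 1.57, -0.01]
wrist_force: [1.8, 0.0, -1.1]
finger_gap: 13.9
t=44.0 grasp [448.2  18.4 157.2] jaw 94.2 | tx 0.681 ty -0.139 tz 0.268 turn 0.01 alt turn -29.99 F [ 1.8  0.  -1.1] gap 13.9 j6 -1.68 tilt 0.0005
```

Slot centre measured at (452.9, 29.3), agreeing with the charger fit.

```bash
python3 -m jog '[{"grip":0,"tx":0,"ty":-0.12,"tz":0.27,"turn":0},{"grip":0,"tx":0.4,"ty":-0.12,"tz":0.27,"turn":0},{"grip":0,"tx":0.68,"ty":-0.12,"tz":0.27,"turn":0},{"grip":0,"tx":0.68,"ty":-0.12,"tz":0.27,"turn":0},{"grip":0,"tx":0.68,"ty":-0.12,"tz":0.27,"turn":0},{"grip":0,"tx":0.68,"ty":-0.12,"tz":0.27,"turn":0}]';python3 -c "
from h import *
go([453,29.3,108.5],np.radians(94.1))"
```

```text
clock: 44.47
eef_pos: [453.0, 27.4, 111.7]
eef_rot: [-1.711, 1.57, -0.07]
wrist_force: [0.4, -0.5, -1.4]
finger_gap: 13.6
t=44.5 grasp [453.   27.4 130.5] jaw 94.0 | tx 0.549 ty -0.003 tz 0.047 turn -0.02 alt turn 29.98 F [ 0.4 -0.5 -1.4] gap 13.6 j6 -1.66 tilt 0.0006
```

```bash
python3 -m jog '[{"grip":0,"tx":0,"ty":0,"tz":0.045,"turn":0},{"grip":0,"tx":0,"ty":0,"tz":0.045,"turn":0},{"grip":0,"tx":0.12,"ty":0,"tz":0.045,"turn":0},{"grip":0,"tx":0.12,"ty":0,"tz":0.045,"turn":0}]';python3 -c "
from h import *
go([453,29.3,108.5],np.radians(94.1))"
```

```text
clock: 44.8
eef_pos: [452.3, 29.5, 105.7]
eef_rot: [1.524, 1.57, -3.118]
wrist_force: [0.2, 0.2, 0.1]
finger_gap: 14.1
t=44.8 grasp [452.3  29.5 124.5] jaw 94.0 | tx 0.400 ty -0.017 tz -0.005 turn -0.01 alt turn 29.99 F [0.2 0.2 0.1] gap 14.1 j6 -1.66 tilt 0.0005
```

```bash
python3 -m jog '[{"grip":0,"tx":0.1,"ty":-0.01,"tz":0,"turn":0},{"grip":0,"tx":0.2,"ty":-0.01,"tz":0,"turn":0},{"grip":0,"tx":0.3,"ty":-0.01,"tz":0,"turn":0},{"grip":0,"tx":0.37,"ty":-0.01,"tz":0,"turn":0},{"grip":0,"tx":0.37,"ty":-0.01,"tz":0,"turn":0},{"grip":0,"tx":0.37,"ty":-0.01,"tz":0,"turn":0}]';python3 -c "
from h import *
go([453,29.3,108.5],np.radians(94.1))"
```

```text
clock: 45.3
eef_pos: [452.9, 29.6, 91.3]
eef_rot: [1.459, 1.57, 3.1]
wrist_force: [0.1, 0.5, -0.5]
finger_gap: 13.9
t=45.3 grasp [452.9  29.6 110.1] jaw 94.0 | tx 0.039 ty -0.002 tz -0.007 turn -0.01 alt turn 29.99 F [ 0.1  0.5 -0.5] gap 13.9 j6 -1.66 tilt 0.0004
```

```bash
python3 -m jog '[{"grip":0,"tx":0,"ty":0,"tz":0,"turn":0.9},{"grip":0,"tx":0,"ty":0,"tz":0,"turn":1.8},{"grip":0,"tx":0,"ty":0,"tz":0,"turn":2.7},{"grip":0,"tx":0,"ty":0,"tz":0,"turn":3.6},{"grip":0,"tx":0,"ty":0,"tz":0,"turn":4.5},{"grip":0,"tx":0,"ty":0,"tz":0,"turn":5.4},{"grip":0,"tx":0,"ty":0,"tz":0,"turn":6.3},{"grip":0,"tx":0,"ty":0,"tz":0,"turn":7.2},{"grip":0,"tx":0,"ty":0,"tz":0,"turn":8.1},{"grip":0,"tx":0,"ty":0,"tz":0,"turn":9},{"grip":0,"tx":0,"ty":0,"tz":0,"turn":10},{"grip":0,"tx":0,"ty":0,"tz":0,"turn":11}]' ; python3 -m jog '[{"grip":0,"tx":0,"ty":0,"tz":0,"turn":1},{"grip":0,"tx":0,"ty":0,"tz":0,"turn":2},{"grip":0,"tx":0,"ty":0,"tz":0,"turn":3},{"grip":0,"tx":0,"ty":0,"tz":0,"turn":4},{"grip":0,"tx":0,"ty":0,"tz":0,"turn":5},{"grip":0,"tx":0,"ty":0,"tz":0,"turn":6},{"grip":0,"tx":0,"ty":0,"tz":0,"turn":6.3},{"grip":0,"tx":0,"ty":0,"tz":0,"turn":6.3},{"grip":0,"tx":0,"ty":0,"tz":0,"turn":6.3}]';python3 -c "
from h import *
go([452.9,29.3,109.4],.072);print(manip.read_state()['moment'])"
```

```text
clock: 46.3
eef_pos: [453.3, 29.6, 91.7]
eef_rot: [-0.374, 1.57, 0.11]
wrist_force: [2.8, 0.6, -2.4]
finger_gap: 13.7
clock: 47.05
eef_pos: [453.4, 29.5, 91.7]
eef_rot: [-0.019, 1.57, -0.188]
wrist_force: [4.5, -1.1, -2.6]
finger_gap: 13.8
t=47.0 grasp [453.4  29.5 110.5] jaw -9.7 | tx 0.027 ty -0.006 tz -0.011 turn -2.30 alt turn 27.70 F [ 4.5 -1.1 -2.6] gap 13.8 j6 0.15 tilt 0.0012
[-0.27905714 -0.79345672  0.16299173]
```

```bash
python3 -m jog '[{"grip":0,"tx":0,"ty":0,"tz":0,"turn":0.3},{"grip":0,"tx":0,"ty":0,"tz":0,"turn":0.5},{"grip":0,"tx":0,"ty":0,"tz":0,"turn":0.5},{"grip":0,"tx":0,"ty":0,"tz":0,"turn":0.5}]';python3 -c "
from h import *
go([452.9,29.3,109.4],.072);print(manip.read_state()['moment'])"; python3 -m jog '[{"grip":0,"tx":0,"ty":0,"tz":0,"turn":-1},{"grip":0,"tx":0,"ty":0,"tz":0,"turn":-2},{"grip":0,"tx":0,"ty":0,"tz":0,"turn":-2.5},{"grip":0,"tx":0,"ty":0,"tz":0,"turn":-2.5},{"grip":0,"tx":-0.3,"ty":0,"tz":0,"turn":-2.5},{"grip":0,"tx":-0.9,"ty":0,"tz":0,"turn":-2.5},{"grip":0,"tx":-1.7,"ty":0,"tz":0,"turn":-2.5},{"grip":0,"tx":-1.9,"ty":0,"tz":0,"turn":-2.5},{"grip":0,"tx":-1.9,"ty":0,"tz":0,"turn":-2.5}]';python3 -c "
from h import *
go([486.7,-330.3,170],np.radians(67.6));c=shot('top','t7')
P=proj(c,place([486.9,-330,-.39],[(35,28,32),(35,-28,32),(-35,-28,32),(-35,28,32)]));print(P.round(1))
np.save('pics/x.npy',P)"
```

```text
clock: 47.38
eef_pos: [453.4, 29.5, 91.7]
eef_rot: [0.002, 1.569, -0.219]
wrist_force: [4.1, -1.7, -3.5]
finger_gap: 13.6
t=47.4 grasp [453.4  29.5 110.5] jaw -12.7 | tx 0.026 ty -0.007 tz -0.011 turn -2.80 alt turn 27.20 F [ 4.1 -1.7 -3.5] gap 13.6 j6 0.21 tilt 0.0014
[-0.37407369 -1.09034628  0.39418937]
clock: 48.13
eef_pos: [453.8, 29.6, 169.5]
eef_rot: [-0.022, 1.567, 0.016]
wrist_force: [-0.1, 0.9, -1.4]
finger_gap: 13.7
t=48.1 grasp [453.7  29.6 188.3] jaw 2.2 | tx 0.460 ty -9.022 tz 0.484 turn -10.91 alt turn 19.09 F [-0.1  0.9 -1.4] gap 13.7 j6 -0.05 tilt 0.0038
[[462.3 239.5]
 [485.  248.2]
 [475.2 276.3]
 [452.4 267.5]]
```

Lock at its stop (moment 0.39). I take the key back.

```bash
python3 -m jog '[{"grip":0,"tx":0,"ty":-0.8,"tz":0.05,"turn":-1},{"grip":0,"tx":0,"ty":-1.7,"tz":0.1,"turn":-2},{"grip":0,"tx":0,"ty":-2.6,"tz":0.15,"turn":-3},{"grip":0,"tx":0,"ty":-3.5,"tz":0.2,"turn":-4},{"grip":0,"tx":0,"ty":-4.4,"tz":0.25,"turn":-5},{"grip":0,"tx":0,"ty":-5.3,"tz":0.3,"turn":-6},{"grip":0,"tx":0,"ty":-6.2,"tz":0.35,"turn":-7},{"grip":0,"tx":0,"ty":-7.1,"tz":0.4,"turn":-8},{"grip":0,"tx":0,"ty":-8,"tz":0.44,"turn":-9},{"grip":0,"tx":0.3,"ty":-9,"tz":0.48,"turn":-10},{"grip":0,"tx":0.45,"ty":-9.02,"tz":0.48,"turn":-10.9},{"grip":0,"tx":0.45,"ty":-9.02,"tz":0.48,"turn":-10.9}]'>/dev/null;python3 -m jog '[{"grip":0,"tx":0,"ty":0,"tz":0,"turn":0},{"grip":0,"tx":0,"ty":0,"tz":0,"turn":0},{"grip":0,"tx":0,"ty":0,"tz":0,"turn":0}]';python3 -c "
from h import *
c=shot('top','t8');c=shot('wrist','w18');go([486.9,-330.3,90],np.radians(67.6))
P=proj(c,place([486.9,-330,-.39],[(35,28,32),(35,-28,32),(-35,-28,32),(-35,28,32)]))
a=c['image'][:,:,::-1].copy();cv2.polylines(a,[P.astype(int)],True,(0,0,255),1);cv2.imwrite('pics/w18c.png',a[:,:])"
```

```text
clock: 49.43
eef_pos: [486.5, -329.3, 149.8]
eef_rot: [-1.616, 1.57, -0.436]
wrist_force: [-0.1, 0.0, -1.0]
finger_gap: 13.5
t=49.5 grasp [ 486.5 -329.5  168.8] jaw 67.6 | tx 1.970 ty -0.016 tz -0.014 turn 0.00 alt turn -30.00 F [ 0.7 -0.6 -0.3] gap 13.9 j6 -1.84 tilt 0.0008
```

View pics/w18c.png

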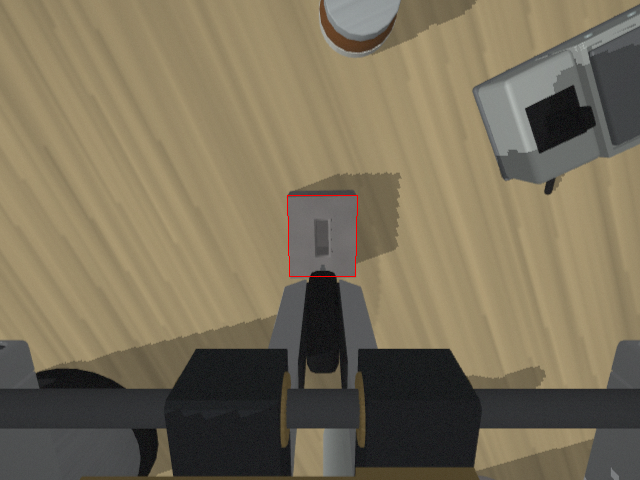

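The stand matches its predicted outline and the pocket at (323,237) is free. Now I descend.

```bash
python3 -m jog '[{"grip":0,"tx":0.6,"ty":-0.01,"tz":-0.01,"turn":0},{"grip":0,"tx":1.3,"ty":-0.01,"tz":-0.01,"turn":0},{"grip":0,"tx":1.9,"ty":-0.01,"tz":-0.01,"turn":0},{"grip":0,"tx":1.97,"ty":-0.01,"tz":-0.01,"turn":0},{"grip":0,"tx":1.97,"ty":-0.01,"tz":-0.01,"turn":0},{"grip":0,"tx":1.97,"ty":-0.01,"tz":-0.01,"turn":0},{"grip":0,"tx":1.97,"ty":-0.01,"tz":-0.01,"turn":0}]';python3 -c "
from h import *
go([486.9,-330.3,53.5],np.radians(67.6))"
```

```text
clock: 50.12
eef_pos: [487.2, -331.2, 72.6]
eef_rot: [-1.852, 1.568, -0.672]
wrist_force: [0.4, -0.4, 0.4]
finger_gap: 13.8
t=50.1 grasp [ 487.1 -331.2   91.4] jaw 67.6 | tx 0.948 ty 0.016 tz 0.018 turn 0.00 alt turn -30.00 F [ 0.4 -0.4  0.4] gap 13.8 j6 -1.84 tilt 0.0028
```

```bash
python3 -m jog '[{"grip":0,"tx":0.3,"ty":0.01,"tz":0.02,"turn":0},{"grip":0,"tx":0.6,"ty":0.01,"tz":0.02,"turn":0},{"grip":0,"tx":0.8,"ty":0.01,"tz":0.02,"turn":0},{"grip":0,"tx":0.93,"ty":0.01,"tz":0.02,"turn":0},{"grip":0,"tx":0.94,"ty":0.01,"tz":0.02,"turn":0},{"grip":0,"tx":0.94,"ty":0.01,"tz":0.02,"turn":0}]';python3 -m jog '[{"grip":0.4,"tx":0,"ty":0,"tz":0,"turn":0},{"grip":0.4,"tx":0,"ty":0,"tz":0,"turn":0},{"grip":0.4,"tx":0,"ty":0,"tz":0,"turn":0},{"grip":0.4,"tx":0,"ty":0,"tz":0,"turn":0},{"grip":0.4,"tx":-0.6,"ty":0,"tz":0,"turn":0},{"grip":0.4,"tx":-1.5,"ty":0,"tz":0,"turn":0},{"grip":0.4,"tx":-2.5,"ty":0,"tz":0,"turn":0},{"grip":0.4,"tx":-3.2,"ty":0,"tz":0,"turn":0},{"grip":0.4,"tx":-3.2,"ty":0,"tz":0,"turn":0},{"grip":0.4,"tx":-3.2,"ty":0,"tz":0,"turn":0}]';python3 -c "
from h import *
c=shot('wrist','w19');print(keyfit(c,[487,-330,-.39],32,76,(290,200,350,280),45))
t=place([458.8,-55.5,.072],[(0,-90,90),(0,-125,100)]);print(t)
go([t[1,0],t[1,1],180],.072)"
```

```text
clock: 50.62
eef_pos: [486.8, -330.0, 34.0]
eef_rot: [-1.62, 1.57, -0.44]
wrist_force: [-4.7, 3.8, 15.4]
finger_gap: 13.4
clock: 51.45
eef_pos: [486.7, -330.2, 162.2]
eef_rot: [-1.856, 1.568, -0.675]
wrist_force: [0.4, -0.3, -1.2]
finger_gap: 37.4
(array([ 4.87266289e+02, -3.30505712e+02, -3.92510901e-01]), np.float64(5.495560406729161e-06), array([314, 216,  19,  53, 913], dtype=int32), 1038.9299306215253)
[[ 465.27440273 -145.26682076   90.        ]
 [ 467.79222602 -180.17613994  100.        ]]
t=51.5 grasp [ 486.2 -329.8  179.3] jaw 67.6 | tx -0.016 ty 1.848 tz 3.283 turn 10.58 alt turn -19.42 F [-0.1  0.5 -0.9] gap 37.5 j6 -1.84 tilt 0.0003
```

The key is down in its stand. Next I close the fingers and move behind the toggle.

```bash
python3 -m jog '[{"grip":0,"tx":0,"ty":0.2,"tz":0.4,"turn":1},{"grip":0,"tx":0,"ty":0.4,"tz":0.8,"turn":2},{"grip":0,"tx":0,"ty":0.6,"tz":1.2,"turn":3},{"grip":0,"tx":0,"ty":0.8,"tz":1.6,"turn":4},{"grip":0,"tx":0,"ty":1,"tz":2,"turn":5},{"grip":0,"tx":0,"ty":1.2,"tz":2.4,"turn":6},{"grip":0,"tx":0,"ty":1.4,"tz":2.8,"turn":7},{"grip":0,"tx":0,"ty":1.7,"tz":3.2,"turn":8},{"grip":0,"tx":0,"ty":1.85,"tz":3.28,"turn":9},{"grip":0,"tx":0,"ty":1.85,"tz":3.28,"turn":10},{"grip":0,"tx":0,"ty":1.85,"tz":3.28,"turn":10.58},{"grip":0,"tx":0,"ty":1.85,"tz":3.28,"turn":10.58}]' >/dev/null;python3 -m jog '[{"grip":0,"tx":0,"ty":0,"tz":0,"turn":0},{"grip":0,"tx":0,"ty":0,"tz":0,"turn":0},{"grip":0,"tx":0,"ty":0,"tz":0,"turn":0}]';python3 -c "
from h import *
go([467.8,-180.2,97],.072)
c=shot('wrist','w20');c=shot('top','t9')"
```

```text
clock: 52.75
eef_pos: [467.6, -180.4, 160.5]
eef_rot: [2.608, 1.57, 2.682]
wrist_force: [-0.0, -0.2, -0.8]
finger_gap: 0.3
t=52.8 grasp [ 467.7 -180.4  179.3] jaw 4.2 | tx 2.058 ty 0.003 tz 0.005 turn 0.02 alt turn -29.98 F [-0.  -0.2 -0.8] gap 0.3 j6 -0.52 tilt 0.0009
```

```bash
python3 -m jog '[{"grip":0,"tx":0.5,"ty":0,"tz":0,"turn":0},{"grip":0,"tx":1.3,"ty":0,"tz":0,"turn":0},{"grip":0,"tx":1.9,"ty":0,"tz":0,"turn":0},{"grip":0,"tx":2.05,"ty":0,"tz":0,"turn":0},{"grip":0,"tx":2.05,"ty":0.2,"tz":0,"turn":0},{"grip":0,"tx":2.05,"ty":0.45,"tz":0,"turn":0},{"grip":0,"tx":2.05,"ty":0.45,"tz":0,"turn":0},{"grip":0,"tx":2.05,"ty":0.45,"tz":0,"turn":0},{"grip":0,"tx":2.05,"ty":0.45,"tz":0,"turn":0}]';python3 -m jog '[{"grip":0,"tx":0,"ty":0.1,"tz":0,"turn":0},{"grip":0,"tx":0,"ty":0.15,"tz":0,"turn":0},{"grip":0,"tx":0,"ty":0.15,"tz":0,"turn":0},{"grip":0,"tx":0,"ty":0.15,"tz":0,"turn":0}]';python3 -c "
from h import *
t=place([458.8,-55.5,.072],[(0,-93,90)])[0];go([t[0],t[1],97],.072)"
```

```text
clock: 53.6
eef_pos: [467.1, -162.4, 80.2]
eef_rot: [-0.505, 1.569, -0.432]
wrist_force: [-0.1, 0.2, -0.3]
finger_gap: 0.5
clock: 53.93
eef_pos: [466.2, -156.5, 79.3]
eef_rot: [-0.639, 1.57, -0.566]
wrist_force: [-0.2, -1.0, 1.3]
finger_gap: 0.5
t=53.9 grasp [ 466.2 -156.5   98.1] jaw 4.2 | tx 0.027 ty 0.206 tz -0.003 turn 0.01 alt turn -29.99 F [-0.2 -1.   1.3] gap 0.5 j6 -0.47 tilt 0.0005
```

```bash
python3 -m jog '[{"grip":0,"tx":0,"ty":0.1,"tz":0,"turn":0},{"grip":0,"tx":0,"ty":0.2,"tz":0,"turn":0},{"grip":0,"tx":0,"ty":0.22,"tz":0,"turn":0},{"grip":0,"tx":0,"ty":0.22,"tz":0,"turn":0},{"grip":0,"tx":0,"ty":0.22,"tz":0,"turn":0},{"grip":0,"tx":0,"ty":0.22,"tz":0,"turn":0}]';python3 -c "
from h import *
go([464,-149,97],.072);c=shot('wrist','w21');c=shot('side','s2')"
```

```text
clock: 54.43
eef_pos: [465.5, -147.8, 79.1]
eef_rot: [-1.217, 1.571, -1.145]
wrist_force: [0.9, -4.0, -0.7]
finger_gap: 0.8
t=54.4 grasp [ 465.5 -147.8   97.9] jaw 4.1 | tx 0.022 ty -0.027 tz -0.039 turn 0.00 alt turn -30.00 F [ 0.9 -4.  -0.7] gap 0.8 j6 -0.45 tilt 0.0002
```

```bash
python3 -m jog '[{"grip":0,"tx":0,"ty":0.04,"tz":0,"turn":0},{"grip":0,"tx":0,"ty":0.06,"tz":0,"turn":0},{"grip":0,"tx":0,"ty":0.06,"tz":0,"turn":0},{"grip":0,"tx":0,"ty":0.06,"tz":0,"turn":0}]'
```

```text
clock: 54.87
eef_pos: [465.4, -146.5, 79.1]
eef_rot: [-1.401, 1.568, -1.328]
wrist_force: [1.3, -14.4, -3.4]
finger_gap: 0.3
```

Force jumped to 14 N, so the stop is reached. I hold it there for over a second, then back off.

```bash
python3 -m jog '[{"grip":0,"tx":0,"ty":0,"tz":0,"turn":0},{"grip":0,"tx":0,"ty":0,"tz":0,"turn":0},{"grip":0,"tx":0,"ty":0,"tz":0,"turn":0},{"grip":0,"tx":0,"ty":0,"tz":0,"turn":0},{"grip":0,"tx":0,"ty":0,"tz":0,"turn":0},{"grip":0,"tx":0,"ty":0,"tz":0,"turn":0},{"grip":0,"tx":0,"ty":0,"tz":0,"turn":0},{"grip":0,"tx":0,"ty":0,"tz":0,"turn":0},{"grip":0,"tx":0,"ty":0,"tz":0,"turn":0},{"grip":0,"tx":0,"ty":0,"tz":0,"turn":0},{"grip":0,"tx":0,"ty":0,"tz":0,"turn":0},{"grip":0,"tx":0,"ty":0,"tz":0,"turn":0}]';python3 -c "
from h import *
c=shot('side','s3')"; python3 -m jog '[{"grip":0,"tx":0,"ty":0,"tz":0,"turn":0},{"grip":0,"tx":0,"ty":0,"tz":0,"turn":0},{"grip":0,"tx":0,"ty":-0.1,"tz":0,"turn":0},{"grip":0,"tx":0,"ty":-0.25,"tz":0,"turn":0},{"grip":0,"tx":0,"ty":-0.5,"tz":0,"turn":0},{"grip":0,"tx":0,"ty":-0.9,"tz":0,"turn":0},{"grip":0,"tx":-0.5,"ty":-1,"tz":0,"turn":0},{"grip":0,"tx":-1.5,"ty":-1,"tz":0,"turn":0},{"grip":0,"tx":-2.5,"ty":-1,"tz":0,"turn":0},{"grip":0,"tx":-3.2,"ty":-1,"tz":0,"turn":0},{"grip":0,"tx":-3.2,"ty":-1,"tz":0,"turn":0},{"grip":0,"tx":-3.2,"ty":-1,"tz":0,"turn":0}]';python3 -c "
from h import *
c=shot('side','s4');w=shot('wrist','w22');t=shot('top','t10')
s3=load('s3')
def cr(c,a,b,d,e,size): return cv2.resize(c['image'][b:e,a:d,::-1],size,interpolation=cv2.INTER_CUBIC)
o=np.zeros((600,800,3),np.uint8)
o[:300,:400]=cr(s3,270,230,390,320,(400,300));o[:300,400:]=cr(c,270,230,390,320,(400,300))
o[300:,:400]=cr(w,200,60,440,240,(400,300));o[300:,400:]=cr(c,290,350,450,470,(400,300));cv2.imwrite('pics/m3.png',o)
print(manip.read_state()['wrist_force'],manip.read_state()['eef_pos'])"
```

```text
clock: 55.87
eef_pos: [465.4, -146.5, 79.1]
eef_rot: [-1.366, 1.569, -1.294]
wrist_force: [1.8, -13.3, -3.0]
finger_gap: 0.4
clock: 56.92
eef_pos: [468.4, -185.5, 207.9]
eef_rot: [-0.287, 1.569, -0.215]
wrist_force: [0.4, 0.2, 0.3]
finger_gap: 0.6
[-0.71738759 -0.09553789  0.75056984] [ 467.61419604 -185.022917    205.55947392]
```

View pics/m3.png

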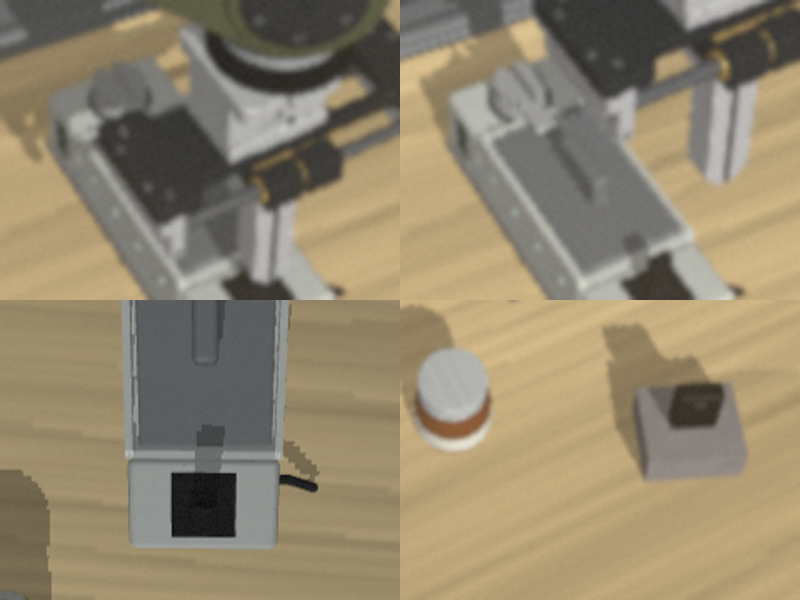

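The side view shows the wing back over the cover, the cover flat, and the key upright in its stand by the jar. The wrist view shows the toggle centred in its black plate. The arm is clear, so I hand in.

```bash
python3 -c "
from cell import manip
print(manip.sign_off())"
```

```text
the job is handed in; nothing more can be done
None
```

The job is done and handed in at about 57 s of the 210 s allowed; the sign-off gives no verdict.

- **Lock and cover:** I turned the lock open with the key to its stop. I set the cover aside on the far bench and later laid it back.
- **Cells:** All four cells from the caddy went into the four wells, one each.
- **Locking:** I turned the lock shut to its stop with the key.
- **Toggle:** I stood the key back in its stand before working the toggle. Then I held the toggle against its stop for over a second at about 13–14 N, and let it spring back.

**Last checks:**
- **Wells:** the picture taken before the cover went back on shows four cells down in the wells.
- **Cover:** it matched its seat outline and came to rest at 82.5 mm at the grasp, against 82.6 mm expected.
- **Final pictures:** the wing is back over the cover, the key is upright in its stand, the toggle is upright and the arm is clear. A fit just after release put the key within 1 mm of the stand's centre.
- **Knocks:** I saw no knock to the stand or the caddy in any check. The stand was last checked just before the key went back, the caddy just before the last cell was picked.

The lock and toggle angles were judged only from the force at their stops and from the pictures. The toggle's force just before its stop was unclear: its geometry suggested about 0.40 rad and its spring force about 0.30 rad. So I pushed on until the force jumped. The jog command refused my first move for missing keys, so nothing moved and one picture was wasted.

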